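# Lock the nylon jam nut on an antenna mount's adjuster rod

### The arm

A 6-joint arm with a two-finger parallel gripper is mounted at the origin on the work surface. World frame = base frame: x ahead of the robot, y to its left, z up, the work surface at z = 0. Lengths are in mm, angles in degrees, forces in N, time in s.
With the tool pointing down it reaches from about 350 to 850 mm from the base axis. Payload 8.1 kg.
Tool frame: the origin (TCP) lies midway between the tips of the shut fingers; the grasp point (between the pads) lies hold_point_z behind it (hold_point_z is the distance from the TCP to the grasp point, in mm); z points along the fingers, x is the direction in which the jaws open and shut, and the axes are right-handed (so a half turn about z gives the same grasp; the last joint's range is limited). The gripper opens to 85 mm and grips with 20 to 120 N. Pads are 22 mm wide; open, the fingers measure 114 mm over their backs; the gripper's body (76 mm by 85 mm) begins 54 mm behind the grasp point. The pads swing forward as they close: fully open they stand 13 mm farther back than shut.
Start: joints at [62.888, 7.471, 85.268, -0, 87.261, -4.893], TCP at [226.871, 555.459, 231.292] pointing down, gripper open.
Joint ranges: [-169.43, 169.43], [-51.17, 129.36], [1.28, 143.12], [-76.62, 256.62], [0, 156.53], [-152.29, 152.29]. Speed limits (degrees/s): [136.94, 136.94, 159.86, 180, 180, 180].

### API

Orientations are given as [roll, pitch, yaw] about the fixed x, y, z axes, in that order (R = Rz(yaw) Ry(pitch) Rx(roll)).
In Python, from bench import * gives the robot as it stands.
- The arm moves only by the shell command python3 -m pendant 'ROWS' [OPENING] [FORCE]. ROWS is JSON, a list that holds one entry, the list of rows, each a list of 4 numbers: the shift along the tool's x, y, z normalised to -1 to 1, where 1 is 0.02 m, then the turn about the tool's z normalised to -1 to 1, where 1 is 0.08 rad. A call has exactly 10 rows; each row shifts and turns the pose as measured when the row begins, along the tool's axes as they then stand; what a row does not reach is not made up. A row lasts 1/12 s, in which the tool goes at most 41.7 mm and 7.16 degrees, less where a joint would pass 70% of its speed; a pose out of reach is approached as far as the arm can. A call with a number of a shift or a turn outside -1 to 1 is refused whole. A call with a gripper value outside its range is refused whole. OPENING is the gripper's target within -1 to 1 (fully open at 1, half-way at 0, shut at -1), set as the call begins (- or left out, the last holds). The fingers move at their own pace and stop on an object; FORCE is the grip in N (left out, the last holds). Time passes only in rows, so rows that do not move let the fingers close, or fill a call up. It gives the time, the measured TCP pose, the force and the opening at its end, in the units of the state.
- sense(): the state, without advancing time (a new reading comes with each control period).
- snapshot(name): name is "side" or "top"; returns the picture (480x640x3 uint8, red, green, blue); there is no depth.
- calibration(name): a dict with "mtx" (3x3 intrinsics, pixels), "world_to_cam" (4x4, takes a point from world to camera coordinates). Camera axes: x right, y down, z forward; pixel columns grow to the right and rows downward; lengths in mm; the calibration is good to about 2 mm. A picture is of the moment at which its call begins. calibration takes no time and is no camera call.
- hand_in(): hands the job in, once; it reports no verdict.
The state is a dict: "time": time; "joint_pos": joint angles; "qd": joint speeds; "joint_efforts": joint torques, N m; "tool_pos": TCP position; "tcp_rot": TCP orientation; "ft_force": force on the tool from outside, world axes, zero at the start; "wrist_torque": the same for the moment, N m; "finger_gap": finger opening in mm.
Only numpy, scipy, OpenCV 4.12 (cv2) and the standard library are available. Lean on these libraries where they do the work, as an engineer would, in place of code of your own. Each camera call takes 0.05 s, during which the arm holds its last target.

### The job

Lay the open-ended spanner flat on the mount and push it home on the square black lower nut, its handle between the two clamp studs so that it braces against a sleeve and keeps that nut from turning, then use the ring spanner to tighten the white jam nut clockwise down against it to about 1.5 newton-metres: the nuts are nylon, so do not overtighten, and do not touch them with the fingers. Then lift the ring spanner off and lay it flat on the bench, leave the open spanner on its nut, and leave the other things on the bench alone.

Things in the scene. Friction and masses are not known exactly. Their poses are not given: they have to be found in the camera images.
- mount: antenna mount head, fixed: a grey galvanised channel on a wooden board. Origin on the bench, on the axis of a cream glass-fibre threaded rod, 20 mm thick, that stands up along the mount's z through its flat top face to 126 mm above the bench. The top face is 70 mm above the bench and spans x -75 to +62, y -65 to +135 mm in the mount's frame
- stop_sleeve: pole-clamp stud in a round spacer sleeve (26 mm diameter, 14 mm high, stud tip 32 mm above the face), fixed on the mount at x +29, y +95 mm; origin on the top face. A like stud stands at x -45, y +95 mm. The open spanner's handle, laid along the mount's +y from the lower nut, passes between them; dragged clockwise (from above) it bears on this sleeve after about 3 degrees
- lower_nut (a joint): turn of the lower nut in rad, clockwise from above positive; at 0 two of its flats face the mount's +x and -x, so that the spanner's handle lies along the mount's +y. It starts within 0.06 of 0, and drags round under 0.25 N m if not held
- lower_nut_mid (a point): lower (setting) nut, black nylon, square, 36 mm across flats, 18 mm high, lying on the mount's top face round the rod; this point is on its axis, 4.5 mm above that face (mid-height of the spanner when that lies on the face). Its flats face this frame's +x, -x, +y and -y
- jam_nut_mid (a point): jam nut, white nylon, square, 30 mm across flats, 14 mm thick (top 4 mm bevelled), on the rod just above the lower nut; this point is its centre, 95.5 mm above the bench. Flats face its +x, -x, +y, -y. Right-hand thread. It starts 0.5 to 0.65 rad short of bearing on the lower nut (where is not tied to its flats) and turns at 0.15 N m till then; once it bears, torque rises 10 N m per rad.
- open_grip (a point): handle of the open-ended spanner (steel, 9 mm thick, lying flat, 0.32 kg), point half-way up, 4.5 mm above its underside. The handle is 22 mm wide and straight for 60 mm either side; +x runs from the 36 mm jaw towards the small 24 mm jaw at the other end (tip 114 mm away). The balance point is about 50 mm from here towards the 36 mm jaw
- open_jaw (a point): centre of the open spanner's large jaw (opening 37.6 mm for the 36 mm nut, head 68 mm wide, rounded prong tips 19.5 mm ahead of this point, throat 23 mm behind it), half-way up, 150 mm from open_grip along -x; the jaw opens to -x. Home, this point is on the lower nut's axis within 3 mm
- ring_grip (a point): middle of the raised handle (20 mm wide, 12 mm thick, red inlay) of the cranked double-ring spanner (grey steel, 0.30 kg, lying on its two rings); point 22 mm above its underside, near the balance point; +x runs from the 30 mm ring to the small ring (outer end 134 mm away), z up
- ring_eye (a point): centre of that spanner's large ring (square eye, 31.6 mm across inner flats, 16 mm high, 47 mm outside), half-way up: 105 mm from ring_grip along -x, 14 mm below it. Inner flats face this frame's +x, -x, +y, -y. Lowered over the jam nut it comes to rest on the lower nut's top, this point 96 mm above the bench
- tape_roll: roll of red tape lying flat, 100 mm across, 24 mm high, to be left alone; origin under its centre
- level: yellow spirit level standing on edge, 240 x 20 x 42 mm, to be left alone; origin under its centre
- screwdriver: screwdriver with an orange handle, to be left alone; origin under its centre
- nut_tray: open blue tray 100 x 130 x 35 mm with two spare nuts in it, to be left alone; origin under its centre
- clamp_jaw: grey steel pole-clamp jaw, 100 x 30 mm, 40 mm high, to be left alone; origin under its centre

How it is judged (in metres and radians):
On the way, in this order (a step that is already met when the one before it is completed fails the run):
1. the open spanner lies flat on the mount, its 36 mm jaw home on the lower nut (horizontal distance between open_jaw and lower_nut_mid below 0.006 m and z of open_jaw in the frame of mount between 0.07 and 0.08 m and angle between open_jaw's own z axis and vertical below 0.12 rad), for 0.2 s.
2. the jam nut is tight: turned by the ring spanner, it drives the open spanner, still home and free of the fingers, against the sleeve with over 6.5 N (about 0.9 N m on the jam nut) (all of step 1 and contact force between open_spanner and stop_sleeve above 6.5 N and contact force between the fingers and open_spanner below 0.5 N and horizontal distance between ring_eye and jam_nut_mid below 0.008 m and z of ring_eye in the frame of mount below 0.104 m), for 0.2 s.
At the end, for the whole second after the job is handed in: The open spanner lies flat on the mount with its jaw centre within 6 mm of the lower nut's axis; the jam nut has not been slackened off again; the lower nut has not been carried round (less than 0.35 rad); the ring spanner lies flat on the bench (all of step 1 and angle between the x axis of jam_nut_mid and the x axis of lower_nut_mid, either way round above 0.77 rad and height (world z) of ring_eye below 0.012 m and height (world z) of ring_grip below 0.03 m and angle between ring_eye's own z axis and vertical below 0.1 rad and value of joint lower_nut below 0.35 rad); the robot touches nothing.
It fails at once if the jam nut is overtightened: the open spanner bears on the sleeve with over 20 N (about 2.1 N m on the jam nut) (contact force between open_spanner and stop_sleeve above 20 N).
It fails at once if the lower nut is turned by more than 0.35 rad (20 degrees) (value of joint lower_nut above 0.35 rad or value of joint lower_nut below -0.35 rad).
It fails at once if the fingers press on a nut with more than 2 N (contact force between the fingers and lower_nut above 2 N).
It fails at once if a bystander is moved by more than 30 mm (distance of any of tape_roll, level, screwdriver, nut_tray, clamp_jaw from where it was at the start of the episode above 0.03 m).
It also fails if it takes over 72 s, if anything falls off the work surface, if the arm or the gripper's body presses on something with over 40 N, if the wrist force passes 120 N, or if a joint passes its speed limit or range.

## Working session

There is one attempt and no reset: what is moved stays moved. The work goes in short steps, Python scripts to look and compute and a shell command to move; the robot and the scene stay as the last step left them, time stands still between calls to the robot, and variables do not carry over. Pictures are saved under pics/ and viewed, and the job is handed in when it is done.

```bash
ls; mkdir -p pics
python3 - <<'E'
from bench import *
import cv2
for n in("top","side"):
    im=snapshot(n); cv2.imwrite(f"pics/{n}0.png",im[:,:,::-1])
    c=calibration(n); print(n,c)
print(sense())
E
```

```text
pics
top {'mtx': array([[619.34515234,   0.        , 320.74481744],
       [  0.        , 619.34515234, 236.82294714],
       [  0.        ,   0.        ,   1.        ]]), 'world_to_cam': array([[ 5.83585891e-03, -9.99982388e-01, -1.07992921e-03,
        -3.06333760e+01],
       [-9.92350744e-01, -5.65814098e-03, -1.23320668e-01,
         5.44894064e+02],
       [ 1.23312386e-01,  1.79135057e-03, -9.92366286e-01,
         1.56445019e+03],
       [ 0.00000000e+00,  0.00000000e+00,  0.00000000e+00,
         1.00000000e+00]])}
side {'mtx': array([[491.48721393,   0.        , 314.9946562 ],
       [  0.        , 491.48721393, 238.8038487 ],
       [  0.        ,   0.        ,   1.        ]]), 'world_to_cam': array([[ 9.62828887e-01, -2.70095093e-01, -3.02888833e-03,
        -5.17436040e+02],
       [-1.51287937e-01, -5.29950454e-01, -8.34424638e-01,
         1.29874536e+02],
       [ 2.23768840e-01,  8.03866380e-01, -5.51113736e-01,
         1.06681101e+03],
       [ 0.00000000e+00,  0.00000000e+00,  0.00000000e+00,
         1.00000000e+00]])}
{'time': 0.1, 'joint_pos': array([ 6.28870770e+01,  7.51178964e+00,  8.53240411e+01,  9.07604125e-04,
        8.72647797e+01, -4.89020865e+00]), 'qd': array([ 0.0071331 , -0.03690801, -0.15470936, -0.03259333, -0.11106411,
       -0.05070067]), 'joint_efforts': array([ 1.06674954e-03, -5.70949066e+01, -5.01941836e+01, -1.60565246e-04,
        7.84680858e-03,  2.24159481e-05]), 'tool_pos': array([226.63202369, 554.98761815, 230.32925494]), 'tcp_rot': array([-1.79990520e+02,  1.00166951e-01,  6.77772498e+01]), 'ft_force': array([ 0.12063482, -0.80399935,  0.25051362]), 'wrist_torque': array([ 0.02059204, -0.03184833,  0.01414024]), 'finger_gap': 85.50913785989412}
```

View pics/top0.png

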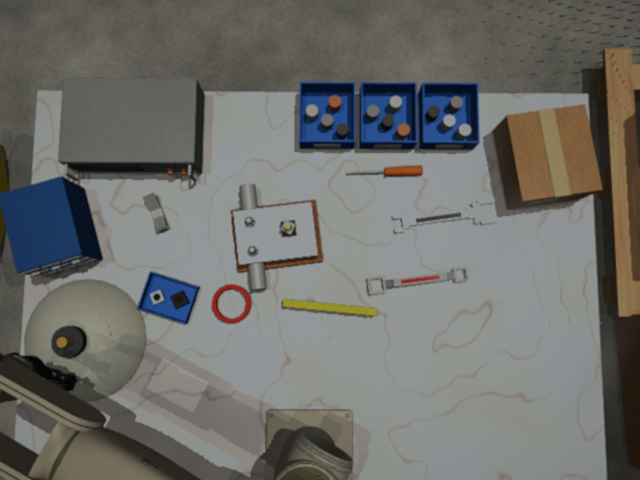

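View pics/side0.png

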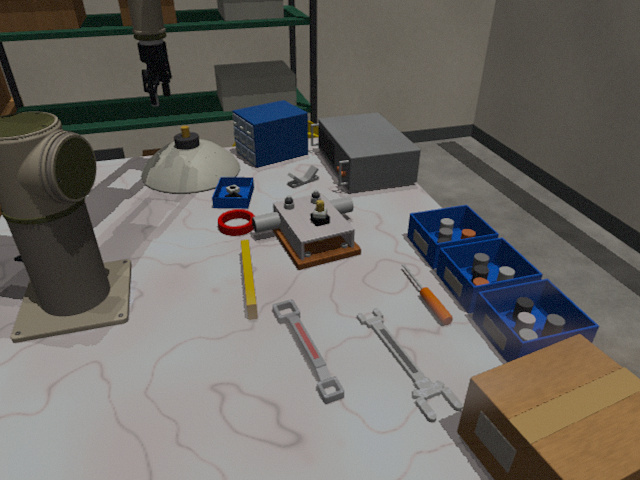

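```bash
cat > h.py <<'E'
from bench import *
import cv2, numpy as np
def crop(im,x0,y0,w,h,s,name):
    c=cv2.resize(im[y0:y0+h,x0:x0+w,::-1],None,fx=s,fy=s,interpolation=cv2.INTER_CUBIC)
    for k in range(0,w,10):
        cv2.line(c,(k*s,0),(k*s,6 if k%50 else 14),(0,0,255),1)
        cv2.putText(c,str(x0+k),(k*s,22),0,.3,(0,0,255),1) if k%20==0 else 0
    for k in range(0,h,10):
        cv2.line(c,(0,k*s),(6,k*s),(0,0,255),1)
        cv2.putText(c,str(y0+k),(8,k*s+4),0,.3,(0,0,255),1) if k%20==0 else 0
    cv2.imwrite("pics/"+name+".png",c)
def ray(n,u,v,z):
    c=calibration(n);K=c["mtx"];T=c["world_to_cam"];R=T[:3,:3];t=T[:3,3]
    d=R.T@np.linalg.solve(K,[u,v,1.]);o=-R.T@t
    return o+d*(z-o[2])/d[2]
def proj(n,p):
    c=calibration(n);T=c["world_to_cam"];q=c["mtx"]@(T[:3,:3]@np.asarray(p,float)+T[:3,3]);return q[:2]/q[2]
E
python3 - <<'E'
from h import *
t=cv2.imread("pics/top0.png")[:,:,::-1];s=cv2.imread("pics/side0.png")[:,:,::-1]
crop(t,225,175,105,120,5,"c1");crop(t,355,190,150,110,5,"c2")
crop(s,250,180,120,90,6,"c3");crop(s,265,290,200,130,4,"c4")
E
```

```text
(no output)
```

View pics/c1.png

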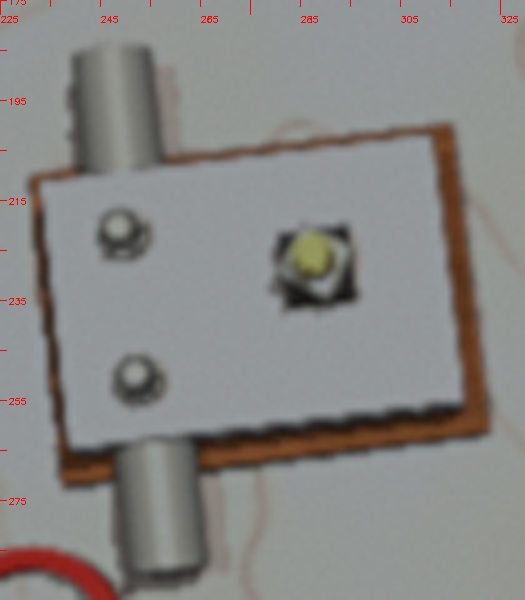

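View pics/c2.png

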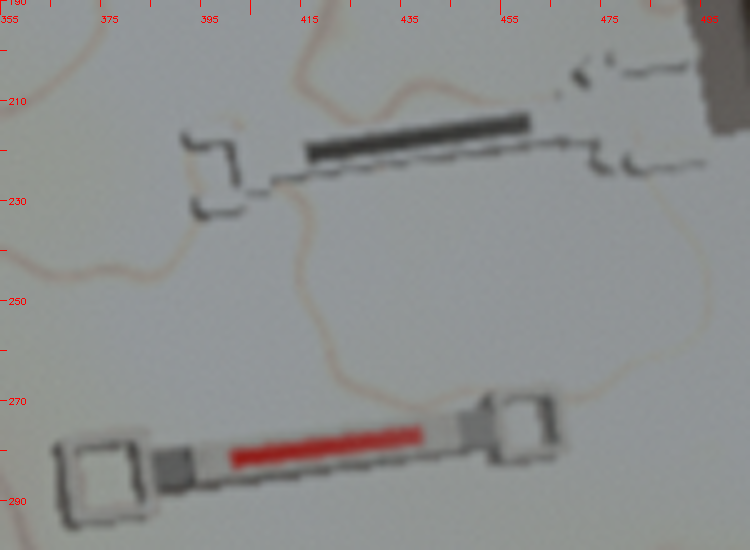

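View pics/c3.png

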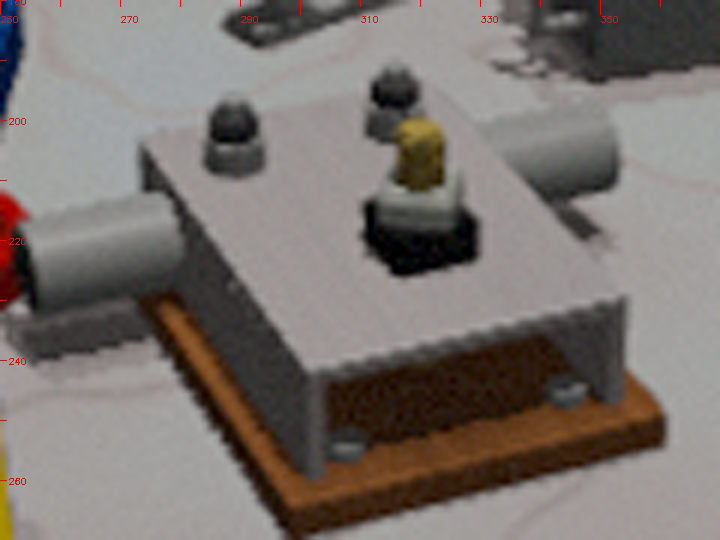

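View pics/c4.png

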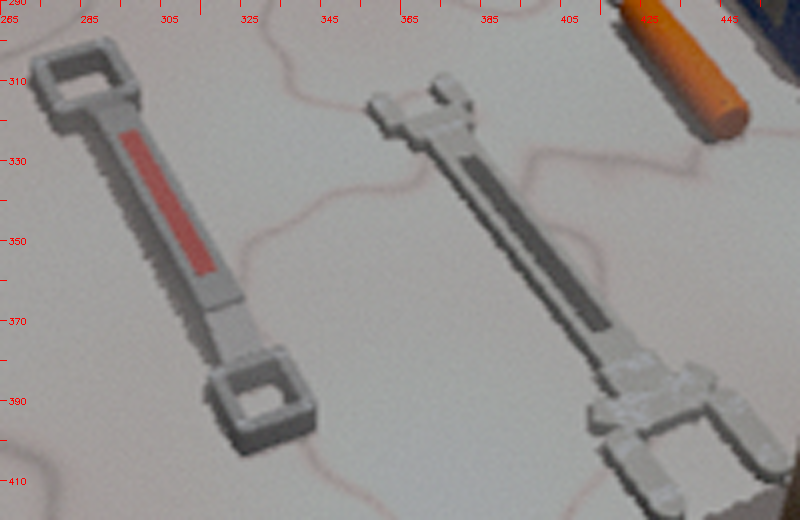

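Run:
```python
from h import *
import bench; print([k for k in dir(bench) if k[0]!='_'])
try: print(hold_point_z)
except Exception as e: print(e)
f=lambda n,u,v,z:print(n,z,ray(n,u,v,z).round(1))
for p in [(233.4,211),(311.4,202.4),(317.8,256.6),(238.6,265)]: f("top",*p,70)
f("top",249.2,220.4,102);f("top",252.4,249.8,102)
f("top",287.4,225.8,126)
for p in [(273.3,204.7),(303,242.7),(354,229.7)]: f("side",*p,70)
f("side",320.3,201.3,126)
f("side",288.8,198,102);f("side",315.8,192,102)
```

```text
['PlanningError', 'calibration', 'hand_in', 'hold_point_z', 'sense', 'snapshot']
18.700000000000003
top 70 [605.3 194.2  70. ]
top 70 [628.5  -3.3  70. ]
top 70 [490.5 -20.5  70. ]
top 70 [468.2 178.   70. ]
top 102 [576.6 149.9 102. ]
top 102 [503.4 140.5 102. ]
top 126 [560.2  53.7 126. ]
side 70 [472.5 165.9  70. ]
side 70 [502.2 -25.3  70. ]
side 70 [632.3  -4.9  70. ]
side 126 [565.8  53.1 126. ]
side 102 [506.8 132.6 102. ]
side 102 [580.4 144.6 102. ]
```

Run:
```python
from h import *
t=cv2.imread("pics/top0.png")
g=cv2.cvtColor(t,cv2.COLOR_BGR2HSV).astype(int)
def stat(m,x0,y0):
    ys,xs=np.nonzero(m); r=cv2.minAreaRect(np.c_[xs,ys].astype(np.float32)); print(xs.mean()+x0,ys.mean()+y0,len(xs),r); 
    c=np.cov(xs,ys);w,v=np.linalg.eigh(c);print(v[:,1])
    return xs.mean()+x0,ys.mean()+y0,v[:,1]
sub=g[200:240,400:480]; u,v,d=stat(sub[...,2]<100,400,200)
for k in(-22,22):print(ray("top",u+k*d[0],v+k*d[1],9))
print(ray("top",u,v,9))
sub=g[265:300,385:450]; u,v,d=stat((sub[...,1]>90),385,265)
for k in(-20,20):print(ray("top",u+k*d[0],v+k*d[1],28))
print(ray("top",u,v,28))
l=t[190:300,355:505];cl=cv2.createCLAHE(8,(4,4)).apply(cv2.cvtColor(l,cv2.COLOR_BGR2GRAY))
crop(np.dstack([cl]*3),0,0,150,110,5,"c5")
l=t[210:245,265:305];cl=cv2.resize(l,None,fx=16,fy=16,interpolation=cv2.INTER_CUBIC);cv2.imwrite("pics/c6.png",cl)
s=cv2.imread("pics/side0.png");l=s[192:232,300:340];cl=cv2.resize(l,None,fx=14,fy=14,interpolation=cv2.INTER_CUBIC);cv2.imwrite("pics/c7.png",cl)
```

```text
438.5059523809524 217.07142857142858 168 ((37.64215850830078, 12.897231101989746), (75.05863952636719, 18.926912307739258), 1.005086064338684)
[-0.99128123  0.13176315]
[ 610.29811317 -394.42434061    9.        ]
[ 594.21740136 -279.44585689    9.        ]
[ 602.25337237 -336.90374635    9.        ]
419.1832061068702 279.10687022900765 131 ((34.50769805908203, 14.06153678894043), (3.4729723930358887, 37.45848846435547), 82.87498474121094)
[-0.99236684  0.12332097]
[ 444.44190346 -331.90917175   28.        ]
[ 431.19717665 -229.83930738   28.        ]
[ 437.81651988 -280.85096475   28.        ]
```

View pics/c5.png

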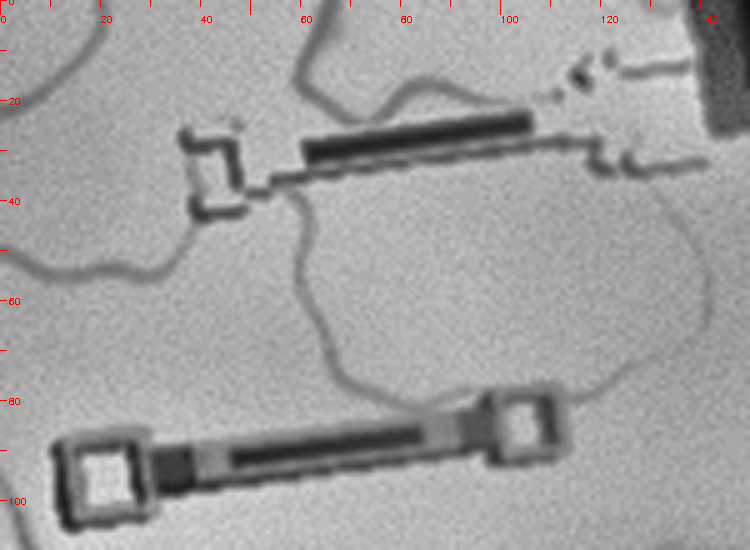

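View pics/c6.png

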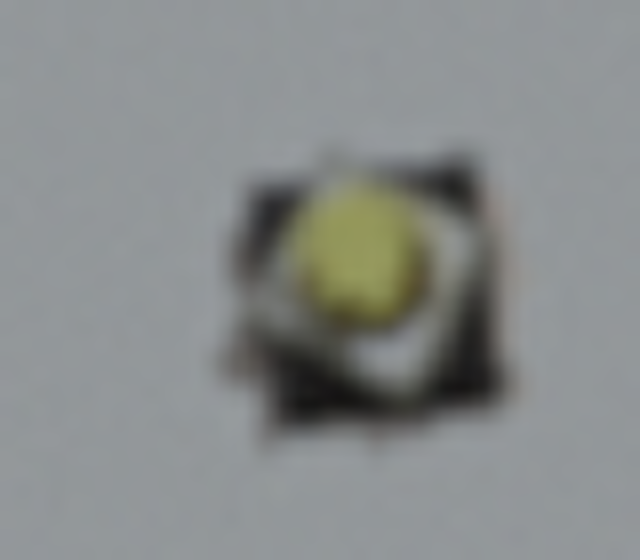

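View pics/c7.png

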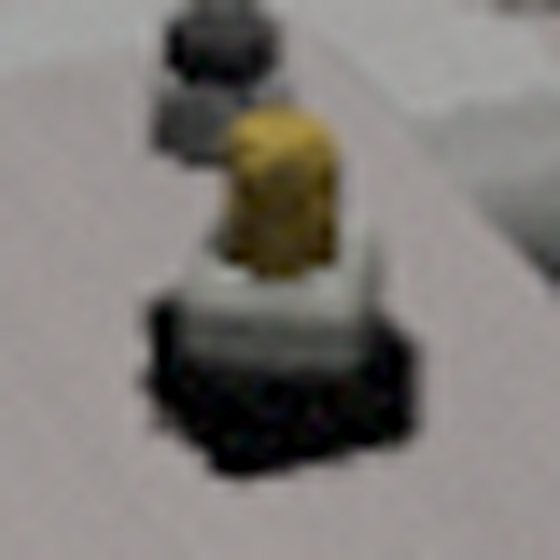

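```bash
cat >> h.py <<'E'
def plan(x,y,z,yaw,n=None,calls=None):
    s=sense();p=s["tool_pos"].copy();a=s["tcp_rot"][2]
    d=np.array([x,y,z])-p;da=(yaw-a+180)%360-180
    need=max(np.linalg.norm(d[:2])/19.5,abs(d[2])/19.5,abs(np.radians(da))/.078)
    n=n or max(1,int(np.ceil(need)))
    print("t",round(s["time"],2),"pos",p.round(1),"rot",s["tcp_rot"].round(2),"d",d.round(1),"da",round(da,2),"n",n,"F",s["ft_force"].round(1),"M",s["wrist_torque"].round(2),"gap",round(s["finger_gap"],1))
    rows=[]
    for i in range(n):
        r=np.radians(a);X=np.array([np.cos(r),np.sin(r)]);Y=np.array([np.sin(r),-np.cos(r)])
        st=d/n
        rows.append([round(float(v),3)for v in(st[:2]@X/20,st[:2]@Y/20,-st[2]/20,-np.radians(da/n)/.08)])
        a+=da/n
    for i in range(0,n,10):print(str([rows[i:i+10]+[[0,0,0,0]]*max(0,10-len(rows[i:i+10]))]).replace(" ",""))
def st():
    s=sense();print("t",round(s["time"],2),"pos",s["tool_pos"].round(1),"rot",s["tcp_rot"].round(2),"F",s["ft_force"].round(1),"M",s["wrist_torque"].round(2),"gap",round(s["finger_gap"],1))
E
python3 -c "
from h import *
plan(400,300,220,8)"
```

```text
t 0.1 pos [226.6 555.  230.3] rot [-1.7999e+02  1.0000e-01  6.7780e+01] d [ 173.4 -255.   -10.3] da -59.78 n 16 F [ 0.1 -0.8  0.3] M [ 0.02 -0.03  0.01] gap 85.5
[[[-0.533,0.803,0.032,0.815],[-0.479,0.836,0.032,0.815],[-0.424,0.865,0.032,0.815],[-0.367,0.891,0.032,0.815],[-0.308,0.913,0.032,0.815],[-0.248,0.931,0.032,0.815],[-0.186,0.945,0.032,0.815],[-0.124,0.956,0.032,0.815],[-0.062,0.962,0.032,0.815],[0.001,0.964,0.032,0.815]]]
[[[0.064,0.961,0.032,0.815],[0.126,0.955,0.032,0.815],[0.188,0.945,0.032,0.815],[0.249,0.931,0.032,0.815],[0.31,0.912,0.032,0.815],[0.368,0.89,0.032,0.815],[0,0,0,0],[0,0,0,0],[0,0,0,0],[0,0,0,0]]]
```

```bash
python3 -m pendant '[[[-0.53,0.8,0,0.82],[-0.48,0.84,0,0.82],[-0.42,0.86,0,0.82],[-0.37,0.89,0,0.82],[-0.31,0.91,0,0.82],[-0.25,0.93,0,0.82],[-0.19,0.95,0,0.82],[-0.12,0.96,0,0.82],[-0.06,0.96,0,0.82],[0,0.96,0,0.82]]]' 0.3
python3 -c "
from h import *
plan(500,0,200,8)"
```

```text
time: 0.93
tool_pos: [332.4, 387.8, 224.2]
tcp_rot: [179.8, 0.7, 28.9]
ft_force: [0.6, -0.5, 0.6]
finger_gap: 55.8
t 0.93 pos [332.4 387.8 224.2] rot [179.77   0.65  28.91] d [ 167.6 -387.8  -24.2] da -20.91 n 22 F [ 0.6 -0.5  0.6] M [ 0.05 -0.06  0.03] gap 55.8
[[[-0.093,0.956,0.055,0.207],[-0.077,0.957,0.055,0.207],[-0.061,0.958,0.055,0.207],[-0.045,0.959,0.055,0.207],[-0.029,0.96,0.055,0.207],[-0.013,0.96,0.055,0.207],[0.003,0.96,0.055,0.207],[0.019,0.96,0.055,0.207],[0.035,0.96,0.055,0.207],[0.05,0.959,0.055,0.207]]]
[[[0.066,0.958,0.055,0.207],[0.082,0.957,0.055,0.207],[0.098,0.955,0.055,0.207],[0.114,0.953,0.055,0.207],[0.13,0.951,0.055,0.207],[0.145,0.949,0.055,0.207],[0.161,0.947,0.055,0.207],[0.177,0.944,0.055,0.207],[0.193,0.941,0.055,0.207],[0.208,0.937,0.055,0.207]]]
[[[0.224,0.934,0.055,0.207],[0.239,0.93,0.055,0.207],[0,0,0,0],[0,0,0,0],[0,0,0,0],[0,0,0,0],[0,0,0,0],[0,0,0,0],[0,0,0,0],[0,0,0,0]]]
```

```bash
python3 -m pendant '[[[-0.08,0.97,0.05,0.3],[-0.06,0.97,0.05,0.3],[-0.04,0.97,0.05,0.3],[-0.02,0.97,0.05,0.3],[0,0.97,0.05,0.3],[0,0.97,0.05,0.3],[0.03,0.97,0.05,0.3],[0.05,0.97,0.05,0.3],[0.07,0.97,0.05,0.3],[0.08,0.97,0.05,0.3]]]'
python3 -m pendant '[[[0.1,0.97,0.05,0.2],[0.1,0.97,0.05,0.2],[0.12,0.97,0.05,0.2],[0.15,0.97,0.05,0.2],[0.15,0.97,0.05,0.2],[0.17,0.97,0.05,0.1],[0.18,0.97,0.05,0.1],[0.2,0.96,0.05,0.1],[0.2,0.96,0.05,0.1],[0.2,0.96,0.05,0.1]]]'
python3 -c "
from h import *
plan(602,-337,120,8)"
```

```text
time: 1.77
tool_pos: [407.1, 197.5, 210.7]
tcp_rot: [179.5, 1.0, 14.3]
ft_force: [-0.4, -0.4, -0.4]
finger_gap: 55.7
time: 2.6
tool_pos: [471.7, 2.5, 197.6]
tcp_rot: [179.4, 1.3, 7.0]
ft_force: [1.0, 0.0, -0.1]
finger_gap: 55.2
t 2.6 pos [471.7   2.5 197.6] rot [179.39   1.28   6.96] d [ 130.3 -339.5  -77.6] da 1.04 n 19 F [ 1.   0.  -0.1] M [-0.07  0.    0.1 ] gap 55.2
[[[0.232,0.928,0.204,-0.012],[0.231,0.928,0.204,-0.012],[0.23,0.929,0.204,-0.012],[0.229,0.929,0.204,-0.012],[0.229,0.929,0.204,-0.012],[0.228,0.929,0.204,-0.012],[0.227,0.93,0.204,-0.012],[0.226,0.93,0.204,-0.012],[0.225,0.93,0.204,-0.012],[0.224,0.93,0.204,-0.012]]]
[[[0.223,0.93,0.204,-0.012],[0.222,0.931,0.204,-0.012],[0.221,0.931,0.204,-0.012],[0.221,0.931,0.204,-0.012],[0.22,0.931,0.204,-0.012],[0.219,0.931,0.204,-0.012],[0.218,0.932,0.204,-0.012],[0.217,0.932,0.204,-0.012],[0.216,0.932,0.204,-0.012],[0,0,0,0]]]
```

```bash
python3 -m pendant '[[[0.23,0.93,0.2,-0.01],[0.23,0.93,0.2,-0.01],[0.23,0.93,0.2,-0.01],[0.23,0.93,0.2,-0.01],[0.23,0.93,0.2,-0.01],[0.23,0.93,0.2,-0.01],[0.23,0.93,0.2,-0.01],[0.23,0.93,0.2,-0.01],[0.22,0.93,0.2,-0.01],[0.22,0.93,0.2,-0.01]]]'
python3 -c "
from h import *
plan(602,-337,100,8)"
```

```text
time: 3.43
tool_pos: [538.7, -186.3, 152.5]
tcp_rot: [179.6, 1.6, 7.3]
ft_force: [-0.3, 0.2, 0.8]
finger_gap: 55.4
t 3.43 pos [ 538.7 -186.3  152.5] rot [179.58   1.62   7.34] d [  63.3 -150.7  -52.5] da 0.66 n 9 F [-0.3  0.2  0.8] M [-0.02 -0.04  0.03] gap 55.4
[[[0.242,0.876,0.292,-0.016],[0.241,0.876,0.292,-0.016],[0.239,0.876,0.292,-0.016],[0.238,0.876,0.292,-0.016],[0.237,0.877,0.292,-0.016],[0.236,0.877,0.292,-0.016],[0.235,0.877,0.292,-0.016],[0.234,0.878,0.292,-0.016],[0.233,0.878,0.292,-0.016],[0,0,0,0]]]
```

```bash
python3 -m pendant '[[[0.24,0.88,0.25,-0.02],[0.24,0.88,0.25,-0.02],[0.24,0.88,0.25,-0.02],[0.24,0.88,0.25,-0.02],[0.24,0.88,0.25,-0.02],[0.24,0.88,0.25,-0.02],[0.24,0.88,0.3,-0.02],[0.2,0.65,0.3,-0.02],[0,0,0.1,0],[0,0,0,0]]]'
python3 - <<'E'
from h import *
plan(602,-337,60,8)
t=snapshot("top");crop(t,355,150,160,110,5,"d1")
t=snapshot("side");crop(t,330,240,160,180,4,"d2")
E
```

```text
time: 4.27
tool_pos: [590.9, -325.2, 97.6]
tcp_rot: [180.0, 2.2, 7.9]
ft_force: [-0.9, 0.5, 0.9]
finger_gap: 55.7
t 4.27 pos [ 590.9 -325.2   97.6] rot [179.98   2.16   7.91] d [ 11.1 -11.8 -37.6] da 0.09 n 2 F [-0.9  0.5  0.9] M [ 0.04 -0.01 -0.02] gap 55.7
[[[0.233,0.329,0.941,-0.01],[0.233,0.33,0.941,-0.01],[0,0,0,0],[0,0,0,0],[0,0,0,0],[0,0,0,0],[0,0,0,0],[0,0,0,0],[0,0,0,0],[0,0,0,0]]]
```

View pics/d1.png

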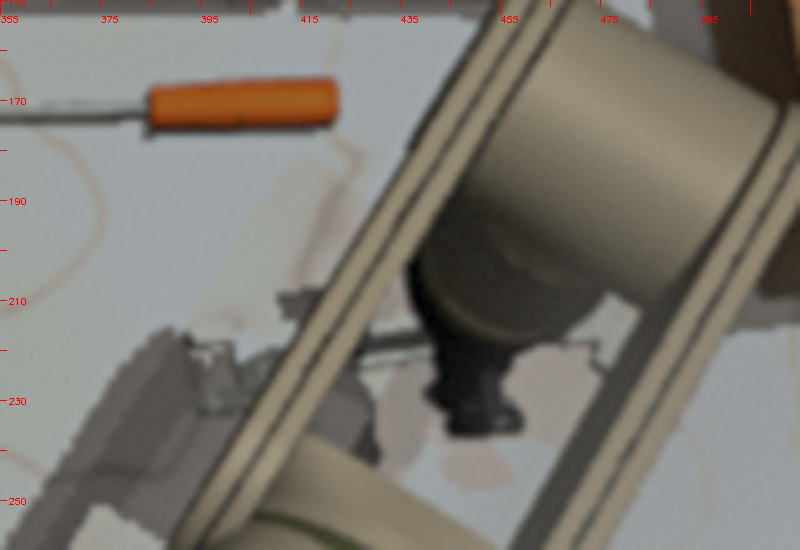

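View pics/d2.png

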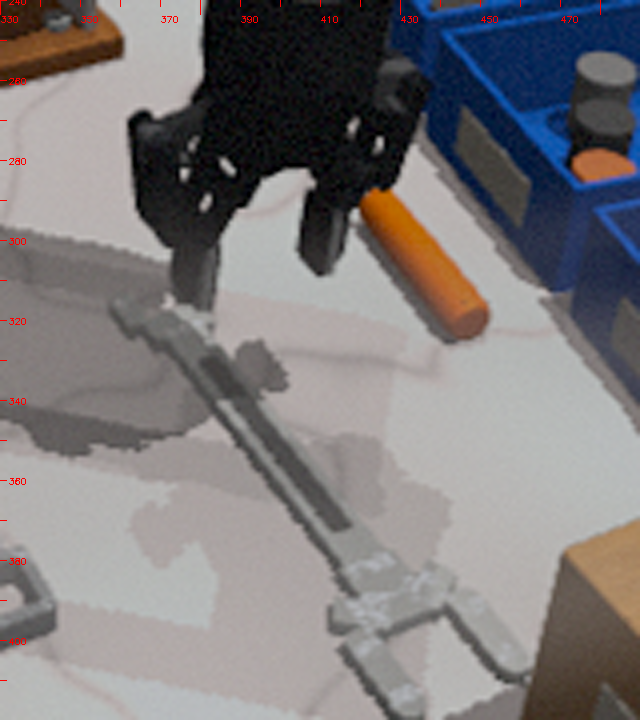

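Run:
```python
from h import *
for u,v in [(382,330),(415.7,371.5),(398.5,350)]:print(ray("side",u,v,9))
for u,v in [(374,205)]:pass
print(ray("side",309,345,28), proj("side",(602,-337,9)),proj("top",(602,-337,9)))
# predicted jaw / prong tips
for L,w in [(169.5,28),(169.5,-28),(127,0),(-114,0)]:
    a=np.radians(98-180);p=np.array([602.3,-336.9])+L*np.array([np.cos(a),np.sin(a)])+w*np.array([-np.sin(a),np.cos(a)])
    print(L,w,p,proj("side",(*p,9)),proj("top",(*p,9)))
plan(602.5,-337,45,8,n=4)
```

```text
[ 596.5493991  -279.31168278    9.        ]
[ 614.67176935 -394.18606083    9.        ]
[ 606.18418291 -337.54325467    9.        ]
[ 442.61937065 -297.06225248   28.        ] [396.32810544 350.2432578 ] [438.54425275 217.16684118]
169.5 28 [ 653.61734654 -500.85359082] [465.79018062 415.08708744] [500.27994141 198.19027683]
169.5 -28 [ 598.16233469 -508.64728448] [437.33154118 427.09158767] [503.87659888 218.97529136]
127 0 [ 619.97498382 -462.66404473] [436.24389805 401.17288204] [486.15414086 210.68790987]
-114 0 [ 586.43426649 -224.00944016] [367.23692301 312.72475337] [395.63437516 222.78127501]
t 4.37 pos [ 591.  -324.7   98.3] rot [179.96   2.13   7.95] d [ 11.5 -12.3 -53.3] da 0.05 n 4 F [-0.3  0.5 -0.9] M [ 0.03 -0.05 -0.03] gap 55.4
[[[0.121,0.172,0.667,-0.003],[0.121,0.172,0.667,-0.003],[0.121,0.172,0.667,-0.003],[0.121,0.172,0.667,-0.003],[0,0,0,0],[0,0,0,0],[0,0,0,0],[0,0,0,0],[0,0,0,0],[0,0,0,0]]]
```

```bash
python3 -m pendant '[[[0.14,0.17,0.67,0],[0.14,0.17,0.67,0],[0.14,0.17,0.67,0],[0.14,0.17,0.67,0],[0,0,0.5,0],[0,0,0.5,0],[0,0,0.4,0],[0,0,0.2,0],[0,0,0,0],[0,0,0,0]]]'
python3 - <<'E'
from h import *
plan(603.5,-337,1,8,n=4)
E
```

```text
time: 5.2
tool_pos: [600.7, -334.0, 1.7]
tcp_rot: [-179.9, 2.3, 8.1]
ft_force: [0.2, -0.6, 0.0]
finger_gap: 55.0
t 5.2 pos [ 600.7 -334.     1.7] rot [-179.89    2.26    8.13] d [ 2.8 -3.  -0.7] da -0.13 n 4 F [ 0.2 -0.6  0. ] M [-0.   -0.03 -0.01] gap 55.0
[[[0.029,0.042,0.008,0.007],[0.03,0.042,0.008,0.007],[0.03,0.042,0.008,0.007],[0.03,0.042,0.008,0.007],[0,0,0,0],[0,0,0,0],[0,0,0,0],[0,0,0,0],[0,0,0,0],[0,0,0,0]]]
```

```bash
python3 -m pendant '[[[0.14,0.15,0,0],[0,0,0,0],[0,0,0,0],[0,0,0,0],[0,0,0,0],[0,0,0,0],[0,0,0,0],[0,0,0,0],[0,0,0,0],[0,0,0,0]]]' -1 110
python3 - <<'E'
from h import *
st()
E
```

```text
time: 6.03
tool_pos: [605.3, -337.5, 3.9]
tcp_rot: [180.0, 2.1, 8.1]
ft_force: [-0.1, -0.4, -2.5]
finger_gap: 17.7
t 6.03 pos [ 605.3 -337.5    3.9] rot [180.     2.12   8.13] F [-0.1 -0.4 -2.5] M [ 0.03 -0.13  0.07] gap 17.7
```

Run:
```python
from h import *
t=snapshot("side");crop(t,350,280,120,150,5,"d3");st()
```

```text
t 6.08 pos [ 605.3 -337.5    3.9] rot [-180.      2.12    8.13] F [ 0.  -0.3 -2.7] M [ 0.02 -0.06  0.06] gap 17.5
```

View pics/d3.png

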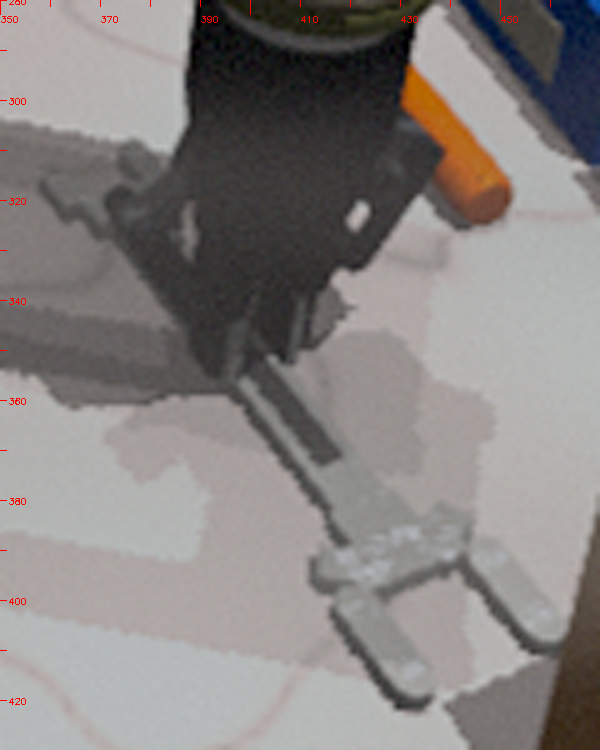

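```bash
python3 -m pendant '[[[0,0,-0.3,0],[0,0,-0.5,0],[0,0,-0.8,0],[0,0,-0.8,0],[0,0,-0.8,0],[0,0,-0.8,0],[0,0,-0.6,0],[0,0,-0.3,0],[0,0,0,0],[0,0,0,0]]]'
python3 - <<'E'
from h import *
t=snapshot("side");crop(t,350,210,130,190,4,"d4");st()
E
```

```text
time: 6.92
tool_pos: [608.3, -336.2, 110.4]
tcp_rot: [-179.9, 2.2, 8.1]
ft_force: [-0.7, 0.3, -2.6]
finger_gap: 17.8
t 6.97 pos [ 608.3 -336.2  110.3] rot [-179.91    2.19    8.12] F [ 0.2 -0.5 -2. ] M [ 0.1  -0.03  0.  ] gap 17.6
```

View pics/d4.png

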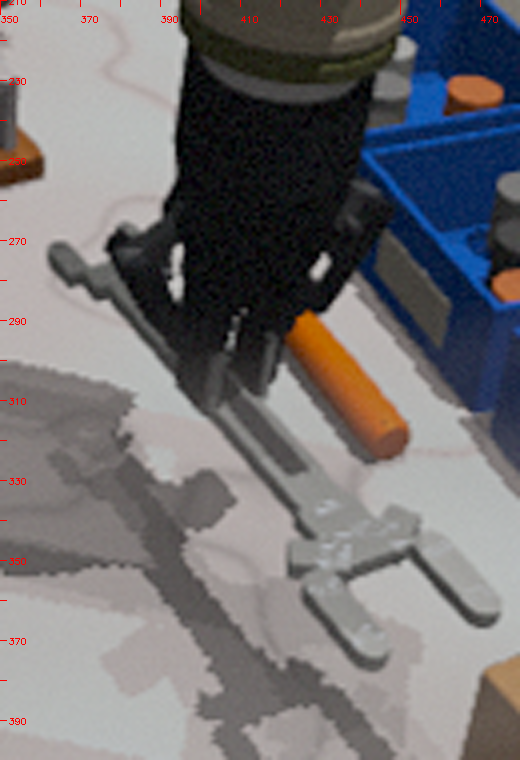

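Run:
```python
from h import *
plan(590,-200,205,7.5)
plan(538.5,245,200,6.7)
```

```text
t 6.97 pos [ 608.3 -336.2  110.3] rot [-179.91    2.19    8.12] d [-18.3 136.2  94.7] da -0.62 n 8 F [ 0.2 -0.5 -2. ] M [ 0.1  -0.03  0.  ] gap 17.6
[[[0.007,-0.859,-0.592,0.017],[0.006,-0.859,-0.592,0.017],[0.005,-0.859,-0.592,0.017],[0.003,-0.859,-0.592,0.017],[0.002,-0.859,-0.592,0.017],[0.001,-0.859,-0.592,0.017],[-0.0,-0.859,-0.592,0.017],[-0.001,-0.859,-0.592,0.017],[0,0,0,0],[0,0,0,0]]]
t 6.97 pos [ 608.3 -336.2  110.3] rot [-179.91    2.19    8.12] d [-69.8 581.2  89.7] da -1.42 n 31 F [ 0.2 -0.5 -2. ] M [ 0.1  -0.03  0.  ] gap 17.6
[[[0.021,-0.944,-0.145,0.01],[0.02,-0.944,-0.145,0.01],[0.019,-0.944,-0.145,0.01],[0.019,-0.944,-0.145,0.01],[0.018,-0.944,-0.145,0.01],[0.017,-0.944,-0.145,0.01],[0.016,-0.944,-0.145,0.01],[0.016,-0.944,-0.145,0.01],[0.015,-0.944,-0.145,0.01],[0.014,-0.944,-0.145,0.01]]]
[[[0.013,-0.944,-0.145,0.01],[0.013,-0.944,-0.145,0.01],[0.012,-0.944,-0.145,0.01],[0.011,-0.944,-0.145,0.01],[0.01,-0.944,-0.145,0.01],[0.01,-0.944,-0.145,0.01],[0.009,-0.944,-0.145,0.01],[0.008,-0.944,-0.145,0.01],[0.007,-0.944,-0.145,0.01],[0.007,-0.944,-0.145,0.01]]]
[[[0.006,-0.944,-0.145,0.01],[0.005,-0.944,-0.145,0.01],[0.004,-0.944,-0.145,0.01],[0.004,-0.944,-0.145,0.01],[0.003,-0.944,-0.145,0.01],[0.002,-0.944,-0.145,0.01],[0.001,-0.944,-0.145,0.01],[0.001,-0.944,-0.145,0.01],[-0.0,-0.944,-0.145,0.01],[-0.001,-0.944,-0.145,0.01]]]
[[[-0.002,-0.944,-0.145,0.01],[0,0,0,0],[0,0,0,0],[0,0,0,0],[0,0,0,0],[0,0,0,0],[0,0,0,0],[0,0,0,0],[0,0,0,0],[0,0,0,0]]]
```

```bash
python3 -m pendant '[[[0.02,-0.8,-0.5,0],[0.02,-0.9,-0.5,0.01],[0.02,-0.94,-0.5,0.01],[0.02,-0.94,-0.5,0.01],[0.02,-0.94,-0.5,0.01],[0.02,-0.94,-0.5,0.01],[0.02,-0.94,-0.5,0.01],[0.02,-0.94,-0.4,0.01],[0.02,-0.94,-0.3,0.01],[0.02,-0.94,-0.2,0.01]]]'
python3 -m pendant '[[[0.02,-0.95,-0.05,0.01],[0.02,-0.95,-0.05,0.01],[0.02,-0.95,-0.05,0.01],[0.02,-0.95,-0.05,0.01],[0.02,-0.95,-0.05,0.01],[0.02,-0.95,-0.05,0.01],[0.01,-0.95,-0.05,0.01],[0.01,-0.95,-0.05,0.01],[0.01,-0.95,-0.05,0.01],[0.01,-0.95,-0.05,0.01]]]'
python3 - <<'E'
from h import *
plan(538.5,245,200,6.7)
E
```

```text
time: 7.8
tool_pos: [581.7, -146.6, 185.8]
tcp_rot: [-179.2, 3.4, 7.3]
ft_force: [0.2, 0.4, -2.9]
finger_gap: 17.3
time: 8.63
tool_pos: [554.4, 52.2, 187.1]
tcp_rot: [-179.0, 4.4, 6.8]
ft_force: [-0.2, 0.5, -3.5]
finger_gap: 17.9
t 8.63 pos [554.4  52.2 187.1] rot [-178.99    4.36    6.82] d [-15.9 192.8  12.9] da -0.12 n 10 F [-0.2  0.5 -3.5] M [ 0.09 -0.12 -0.01] gap 17.9
[[[0.035,-0.967,-0.064,0.003],[0.035,-0.967,-0.064,0.003],[0.035,-0.967,-0.064,0.003],[0.035,-0.967,-0.064,0.003],[0.035,-0.967,-0.064,0.003],[0.034,-0.967,-0.064,0.003],[0.034,-0.967,-0.064,0.003],[0.034,-0.967,-0.064,0.003],[0.034,-0.967,-0.064,0.003],[0.034,-0.967,-0.064,0.003]]]
```

```bash
python3 -m pendant '[[[0.03,-0.48,-0.03,0],[0.03,-0.48,-0.03,0],[0.03,-0.48,-0.03,0],[0.03,-0.48,-0.03,0],[0.03,-0.48,-0.03,0],[0.03,-0.48,-0.03,0],[0.03,-0.48,-0.03,0],[0.03,-0.48,-0.03,0],[0.03,-0.48,-0.03,0],[0.03,-0.48,-0.03,0]]]'
python3 - <<'E'
from h import *
plan(538.5,245,200,6.7)
print(sense()["joint_pos"])
E
```

```text
time: 9.47
tool_pos: [547.4, 156.1, 191.0]
tcp_rot: [-179.0, 4.7, 6.8]
ft_force: [-0.4, 0.9, -2.2]
finger_gap: 17.4
t 9.47 pos [547.4 156.1 191. ] rot [-178.99    4.68    6.79] d [-8.9 88.9  9. ] da -0.09 n 5 F [-0.4  0.9 -2.2] M [ 0.01 -0.09  0.02] gap 17.4
[[[0.017,-0.894,-0.09,0.004],[0.016,-0.894,-0.09,0.004],[0.016,-0.894,-0.09,0.004],[0.016,-0.894,-0.09,0.004],[0.015,-0.894,-0.09,0.004],[0,0,0,0],[0,0,0,0],[0,0,0,0],[0,0,0,0],[0,0,0,0]]]
[ 9.93672812  8.38009658 88.63497775  1.26536787 87.60772758  3.08676984]
```

```bash
python3 -m pendant '[[[0.02,-0.6,0.2,0],[0.02,-0.6,0.3,0],[0.02,-0.6,0.4,0],[0.02,-0.6,0.4,0],[0.02,-0.6,0.4,0],[0.02,-0.5,0.4,0],[0.02,-0.4,0.4,0],[0.01,-0.2,0.3,0],[0,0,0.2,0],[0,0,0,0]]]'
python3 - <<'E'
from h import *
st()
t=snapshot("top");cv2.imwrite("pics/e0.png",t[:,:,::-1]);crop(t,170,160,150,110,5,"e1")
t=snapshot("side");crop(t,240,130,130,130,5,"e2");plan(538.5,239,125,6.7)
E
```

```text
time: 10.3
tool_pos: [532.3, 250.1, 123.7]
tcp_rot: [-179.0, 4.9, 7.0]
ft_force: [-0.3, -1.3, -3.5]
finger_gap: 17.6
t 10.3 pos [532.3 250.1 123.7] rot [-179.03    4.87    6.98] F [-0.3 -1.3 -3.5] M [ 0.07 -0.06 -0.03] gap 17.6
t 10.4 pos [533.  249.8 125. ] rot [-179.01    4.79    6.95] d [  5.5 -10.8   0. ] da -0.25 n 1 F [ 0.3  0.3 -3.6] M [ 0.12 -0.09 -0.04] gap 17.6
[[[0.207,0.57,-0.001,0.054],[0,0,0,0],[0,0,0,0],[0,0,0,0],[0,0,0,0],[0,0,0,0],[0,0,0,0],[0,0,0,0],[0,0,0,0],[0,0,0,0]]]
```

View pics/e1.png

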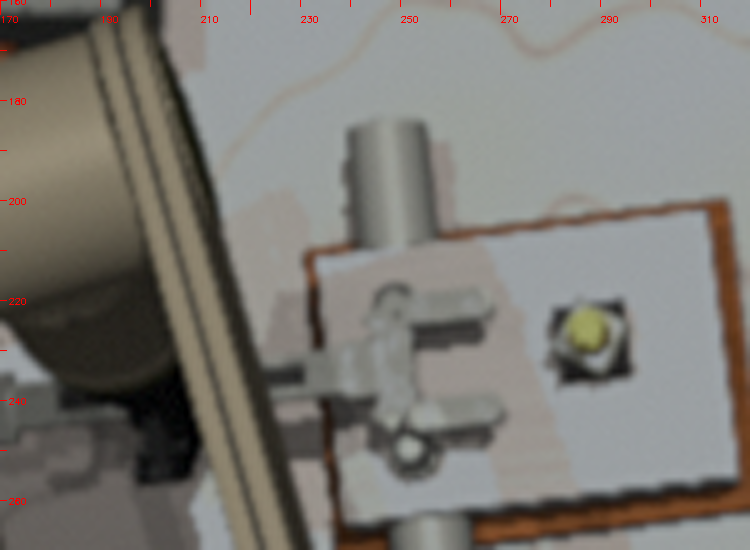

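View pics/e2.png

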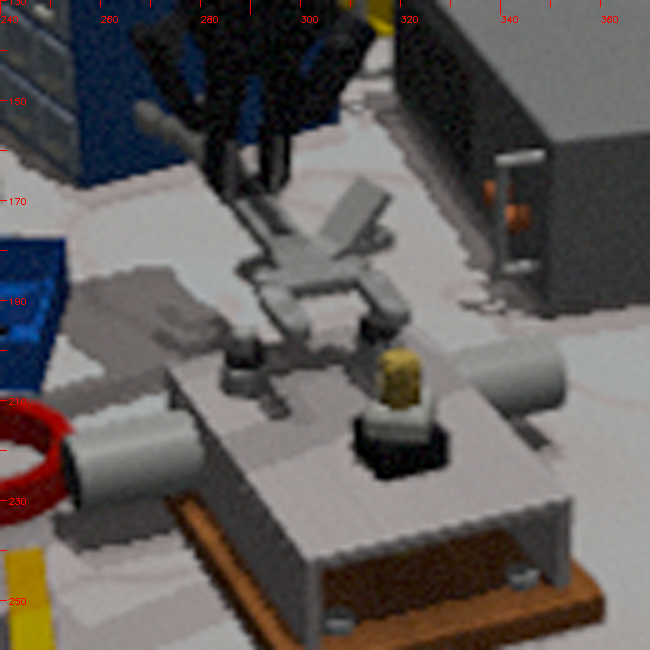

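Run:
```python
from h import *
a=np.radians(6.6);R=np.array([[np.cos(a),np.sin(a)],[-np.sin(a),np.cos(a)]])
o=np.array([558.7,53.0])
o2=ray("top",287.5,225.7,126)[:2];print(o2)
for z in (122,128):
  for u,v in [(268.8,220.4),(270.6,241.6),(269.7,231)]:
    p=ray("top",u,v,z);print(z,p.round(1),(R@(p[:2]-o)).round(1))
# tcp-based expectations
s=sense();y=np.radians(s["tcp_rot"][2]+90-.1)
p=s["tool_pos"][:2]-169.5*np.array([np.cos(y),np.sin(y)]);print(p,(R@(p-o)))
for z in(122,128):
  for u,v in [(297,198),(321,193.5)]: p=ray("side",u,v,z);print("side",p.round(1),(R@(p[:2]-o)).round(1))
```

```text
[560.43350839  53.48065386]
122 [573.8  99.6 122. ] [20.4 44.5]
122 [521.7  94.4 122. ] [-32.   45.3]
122 [547.7  97.  122. ] [-5.9 44.9]
128 [572.9  99.1 128. ] [19.4 44.1]
128 [521.   93.9 128. ] [-32.8  44.9]
128 [546.9  96.5 128. ] [-6.7 44.5]
[553.2315225   81.52732415] [-2.15338727 28.9667981 ]
side [518.2  91.3 122. ] [-35.8  42.7]
side [580.4  97.3 122. ] [26.7 41.5]
side [515.7  80.6 128. ] [-39.5  32.4]
side [577.3  86.6 128. ] [22.3 31.2]
```

Run:
```python
from h import *
plan(540.1,223.5,122,8.4,n=4)
```

```text
t 10.4 pos [533.  249.8 125. ] rot [-179.01    4.79    6.95] d [  7.1 -26.3  -3. ] da 1.45 n 4 F [ 0.3  0.3 -3.6] M [ 0.12 -0.09 -0.04] gap 17.6
[[[0.048,0.337,0.037,-0.079],[0.046,0.338,0.037,-0.079],[0.044,0.338,0.037,-0.079],[0.042,0.338,0.037,-0.079],[0,0,0,0],[0,0,0,0],[0,0,0,0],[0,0,0,0],[0,0,0,0],[0,0,0,0]]]
```

```bash
python3 -m pendant '[[[0.05,0.34,0,-0.08],[0.05,0.34,0,-0.08],[0.05,0.34,0,-0.08],[0.05,0.34,0,-0.08],[0,0,0,0],[0,0,0,0],[0,0,0,0],[0,0,0,0],[0,0,0,0],[0,0,0,0]]]'
python3 - <<'E'
from h import *
plan(540.1,223.5,122,8.4,n=4)
t=snapshot("top");cv2.imwrite("pics/e0.png",t[:,:,::-1]);crop(t,220,190,100,80,8,"e3")
t=snapshot("side");crop(t,240,150,110,100,6,"e4")
E
```

```text
time: 11.23
tool_pos: [544.5, 217.5, 127.7]
tcp_rot: [-178.9, 4.4, 8.3]
ft_force: [-0.0, 0.2, -3.1]
finger_gap: 17.7
t 11.23 pos [544.5 217.5 127.7] rot [-178.87    4.41    8.31] d [-4.4  6.  -5.7] da 0.09 n 4 F [-0.   0.2 -3.1] M [ 0.13 -0.03  0.02] gap 17.7
[[[-0.044,-0.082,0.072,-0.005],[-0.044,-0.082,0.072,-0.005],[-0.044,-0.082,0.072,-0.005],[-0.044,-0.082,0.072,-0.005],[0,0,0,0],[0,0,0,0],[0,0,0,0],[0,0,0,0],[0,0,0,0],[0,0,0,0]]]
```

View pics/e3.png

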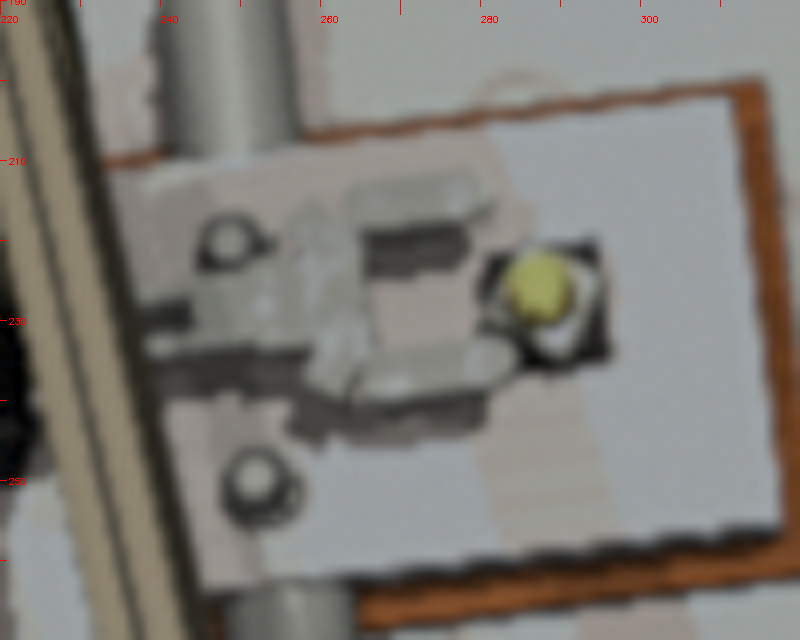

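View pics/e4.png

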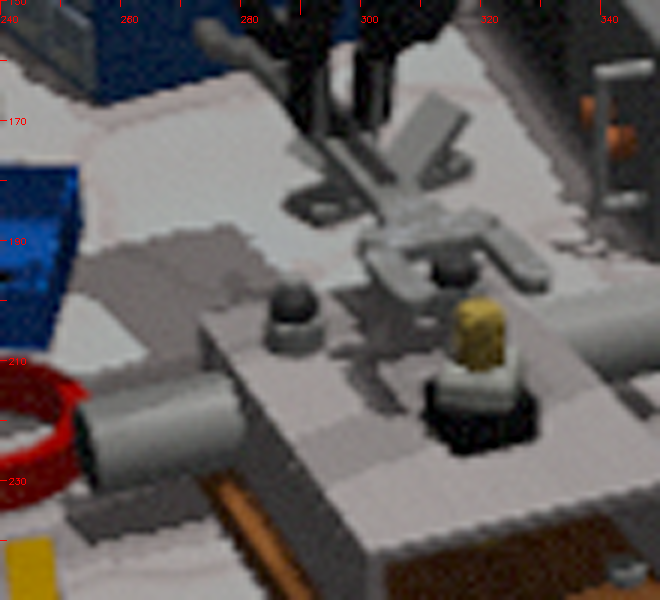

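Run:
```python
from h import *
a=np.radians(6.6);R=np.array([[np.cos(a),np.sin(a)],[-np.sin(a),np.cos(a)]])
o=ray("top",287.5,225.7,126)[:2];print(o)
for z in (125,131):
  for u,v in [(281.5,214.4),(285,234.6),(264.5,215.5),(266,237.5)]:
    p=ray("top",u,v,z);print(z,p.round(1),(R@(p[:2]-o)).round(1))
for z in (125,131):
  for u,v in [(309,199),(330.5,197)]:
    p=ray("side",u,v,z);print(z,p.round(1),(R@(p[:2]-ray("side",320.2,200.8,126)[:2])).round(1))
```

```text
[560.43350839  53.48065386]
125 [588.4  68.5 125. ] [29.5 11.8]
125 [538.7  59.3 125. ] [-20.9   8.3]
125 [585.4 110.  125. ] [31.3 53.3]
125 [531.3 105.5 125. ] [-23.  55.]
131 [587.4  68.1 131. ] [28.5 11.5]
131 [537.9  59.  131. ] [-21.7   8.1]
131 [584.5 109.5 131. ] [30.3 52.9]
131 [530.6 104.9 131. ] [-23.8  54.5]
125 [543.4  73.2 125. ] [-20.7  20.1]
125 [595.9  68.5 125. ] [31.   9.5]
131 [540.6  62.6 131. ] [-24.6  10. ]
131 [592.6  58.  131. ] [26.4 -0.6]
```

```bash
python3 -m pendant '[[[-0.04,-0.1,0,0],[-0.04,-0.1,0,0],[-0.04,-0.1,0.1,0],[-0.03,-0.05,0.1,0],[0,0,0.2,0],[0,0,0.1,0],[0,0,0,0],[0,0,0,0],[0,0,0,0],[0,0,0,0]]]'
python3 - <<'E'
from h import *
plan(539.8,225,76,8.3,n=4)
t=snapshot("top");crop(t,220,190,100,80,8,"e5")
E
```

```text
time: 12.17
tool_pos: [538.2, 225.7, 116.2]
tcp_rot: [-178.9, 4.5, 8.4]
ft_force: [0.1, 0.2, -3.2]
finger_gap: 17.9
t 12.17 pos [538.2 225.7 116.2] rot [-178.88    4.51    8.4 ] d [  1.6  -0.7 -40.2] da -0.1 n 4 F [ 0.1  0.2 -3.2] M [ 0.02 -0.03  0.03] gap 17.9
[[[0.018,0.011,0.502,0.005],[0.018,0.011,0.502,0.005],[0.018,0.011,0.502,0.005],[0.018,0.011,0.502,0.005],[0,0,0,0],[0,0,0,0],[0,0,0,0],[0,0,0,0],[0,0,0,0],[0,0,0,0]]]
```

View pics/e5.png

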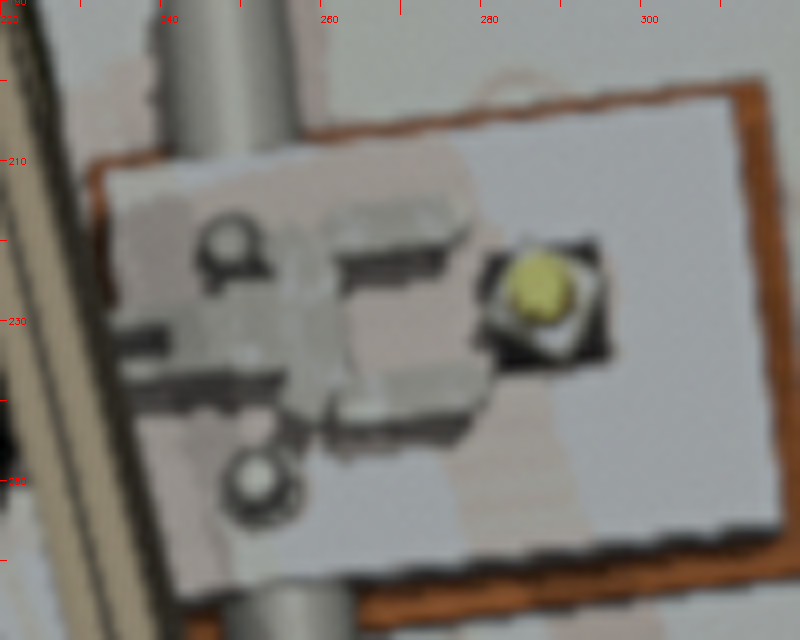

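Run:
```python
from h import *
a=np.radians(6.6);R=np.array([[np.cos(a),np.sin(a)],[-np.sin(a),np.cos(a)]])
o=np.array([560.4,53.5])
for u,v in [(278.5,217.7),(281.6,237.2),(280.05,227.5),(255.5,241),(262,227)]:
    p=ray("top",u,v,119);print(p.round(1),(R@(p[:2]-o)).round(1))
```

```text
[581.1  76.2 119. ] [23.2 20.2]
[533.   67.9 119. ] [-25.6  17.5]
[556.9  72.  119. ] [-1.4 18.8]
[523.3 131.5 119. ] [-27.9  81.7]
[557.9 116.2 119. ] [ 4.7 62.6]
```

```bash
python3 -m pendant '[[[0.04,0.02,0.25,0],[0.04,0.02,0.3,0],[0.04,0.02,0.3,0],[0.04,0.02,0.3,0],[0.03,0.02,0.3,0],[0,0,0.15,0],[0,0,0,0],[0,0,0,0],[0,0,0,0],[0,0,0,0]]]'
python3 - <<'E'
from h import *
plan(539.8,225,76,8.3,n=4)
t=snapshot("top");crop(t,220,190,100,80,8,"e6")
t=snapshot("side");crop(t,250,160,110,90,7,"e7")
E
```

```text
time: 13.05
tool_pos: [539.4, 223.9, 79.4]
tcp_rot: [-178.9, 4.6, 8.4]
ft_force: [1.0, -0.2, -3.6]
finger_gap: 17.4
t 13.05 pos [539.4 223.9  79.4] rot [-178.9     4.59    8.37] d [ 0.4  1.1 -3.4] da -0.07 n 4 F [ 1.  -0.2 -3.6] M [ 0.1  -0.11 -0.08] gap 17.4
[[[0.007,-0.013,0.043,0.004],[0.007,-0.013,0.043,0.004],[0.007,-0.013,0.043,0.004],[0.007,-0.013,0.043,0.004],[0,0,0,0],[0,0,0,0],[0,0,0,0],[0,0,0,0],[0,0,0,0],[0,0,0,0]]]
```

View pics/e6.png

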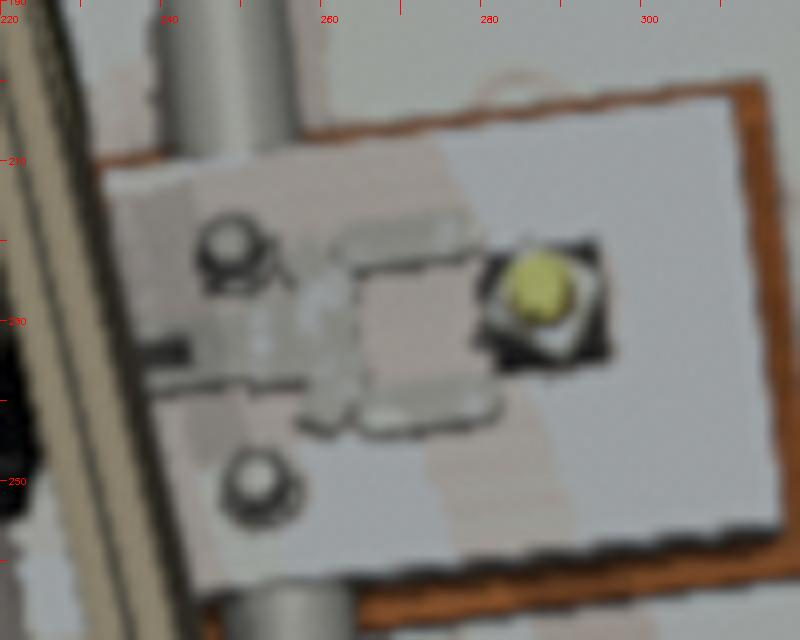

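View pics/e7.png

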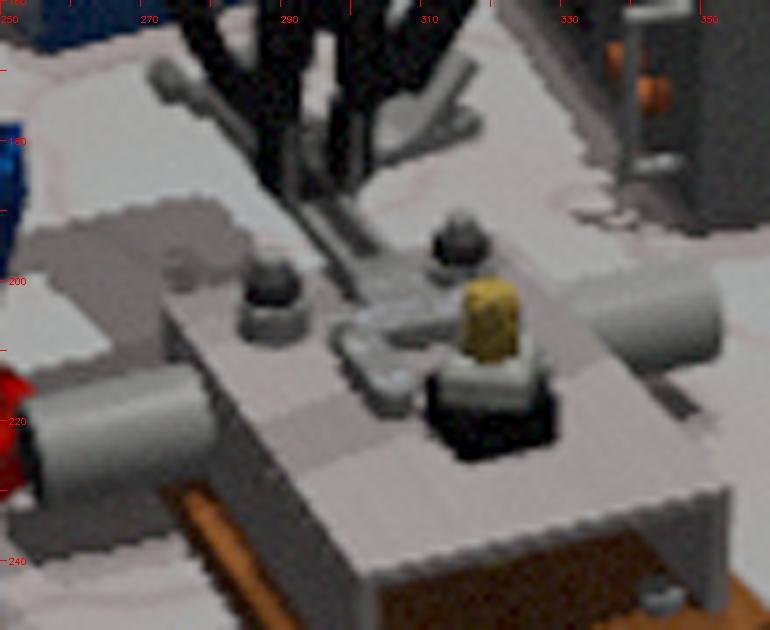

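Run:
```python
from h import *
a=np.radians(6.6);R=np.array([[np.cos(a),np.sin(a)],[-np.sin(a),np.cos(a)]])
o=np.array([560.4,53.5])
print(proj("top",(*o,88)))
for u,v in [(280,219.1),(282.5,240.4),(281.25,229.75),(265,222.5),(266.5,240.5)]:
    p=ray("top",u,v,83);print(p.round(1),(R@(p[:2]-o)).round(1))
```

```text
[288.31925791 227.86144676]
[583.2  74.9  83. ] [25.1 18.7]
[529.4  67.9  83. ] [-29.2  17.9]
[556.2  71.4  83. ] [-2.1 18.3]
[574.3 112.4  83. ] [20.6 56.9]
[528.9 107.9  83. ] [-25.   57.7]
```

```bash
python3 -m pendant '[[[0.04,0.1,0.06,0],[0,0.2,0.04,0],[0,0.2,0.03,0],[0,0.2,0,0],[0,0.1,0,0],[0,0,0,0],[0,0,0,0],[0,0,0,0],[0,0,0,0],[0,0,0,0]]]'
python3 - <<'E'
from h import *
st()
t=snapshot("top");crop(t,220,190,100,80,8,"e6")
t=snapshot("side");crop(t,250,160,110,90,7,"e7")
E
```

```text
time: 13.98
tool_pos: [542.7, 207.0, 77.5]
tcp_rot: [-178.8, 4.6, 8.3]
ft_force: [-1.6, 0.7, -3.0]
finger_gap: 17.8
t 13.98 pos [542.7 207.   77.5] rot [-178.81    4.55    8.32] F [-1.6  0.7 -3. ] M [ 0.07  0.16 -0.16] gap 17.8
```

View pics/e6.png

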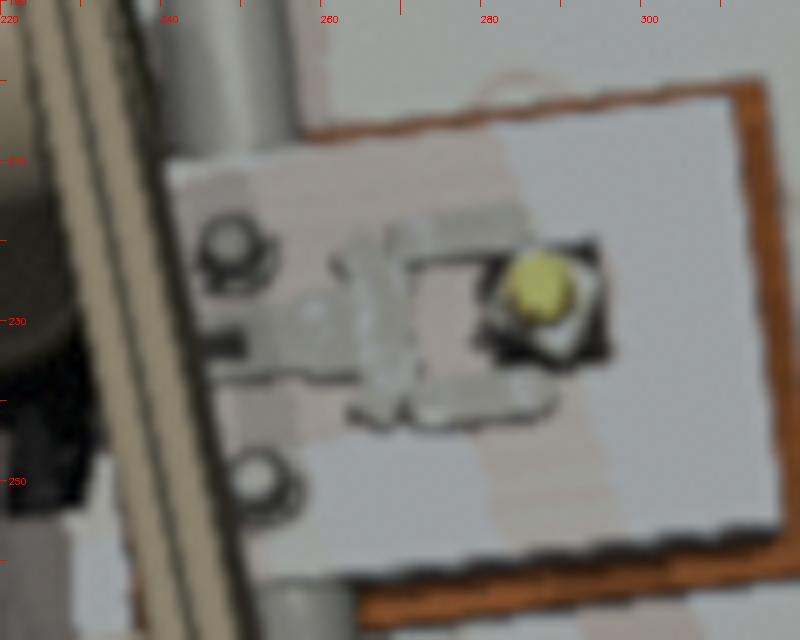

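View pics/e7.png

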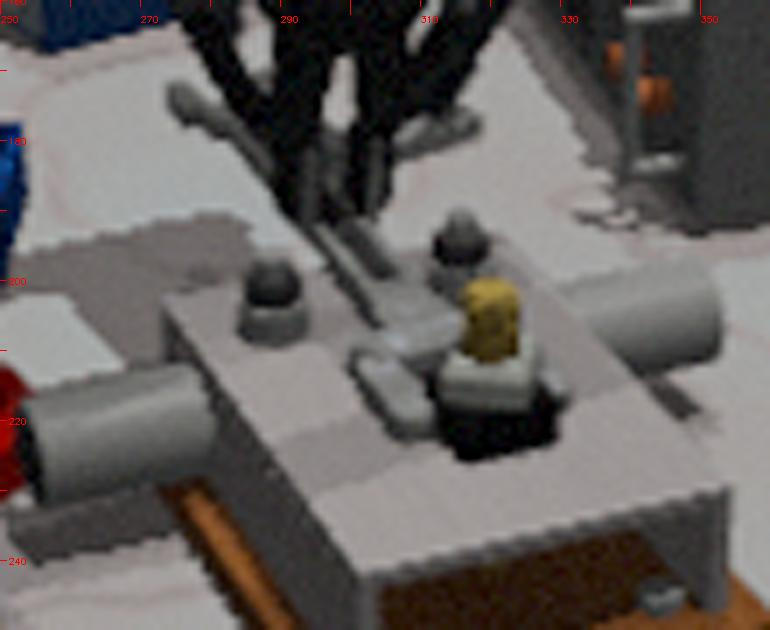

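```bash
python3 -m pendant '[[[0,0.1,0.03,0],[0,0.17,0.03,0],[0,0.17,0.03,0],[0,0.12,0.02,0],[0,0.06,0,0],[0,0,0,0],[0,0,0,0],[0,0,0,0],[0,0,0,0],[0,0,0,0]]]'
python3 - <<'E'
from h import *
st()
t=snapshot("top");crop(t,220,190,100,80,8,"e6")
t=snapshot("side");crop(t,250,160,110,90,7,"e7")
E
```

```text
time: 14.92
tool_pos: [544.3, 194.1, 75.2]
tcp_rot: [-178.8, 4.5, 8.3]
ft_force: [-2.0, 1.0, -1.2]
finger_gap: 17.4
t 14.92 pos [544.3 194.1  75.2] rot [-178.77    4.54    8.35] F [-2.   1.  -1.2] M [ 0.14  0.15 -0.22] gap 17.4
```

View pics/e6.png

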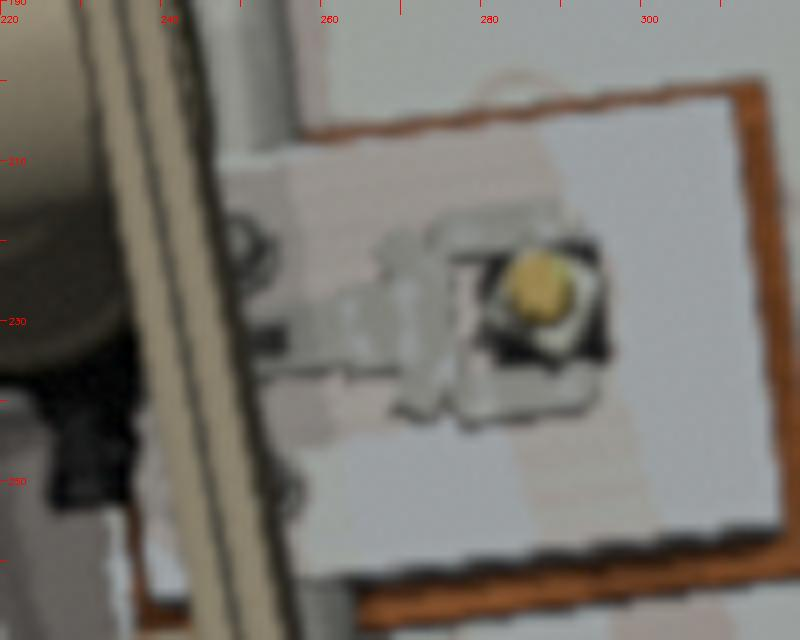

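View pics/e7.png

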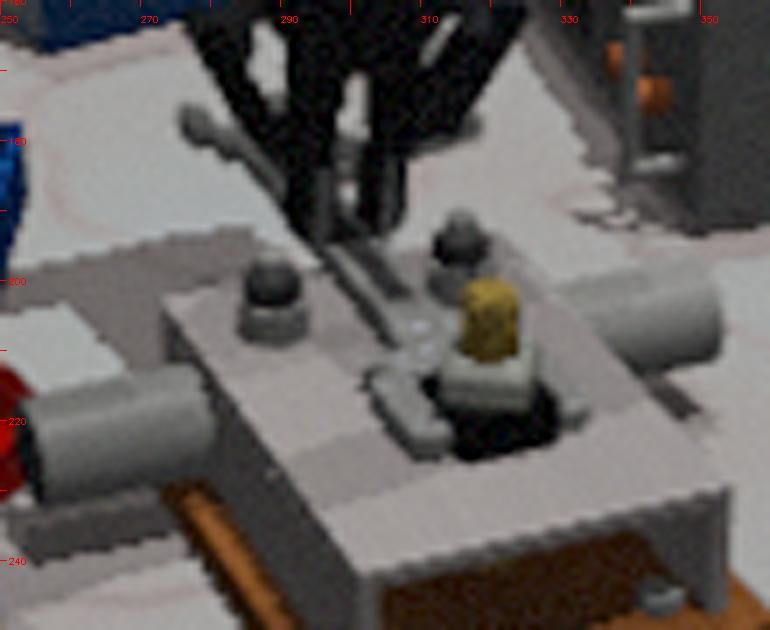

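```bash
python3 -m pendant '[[[-0.02,0.08,0.03,0],[0,0.1,0.03,0],[0,0.08,0.02,0],[0,0.04,0,0],[0,0,0,0],[0,0,0,0],[0,0,0,0],[0,0,0,0],[0,0,0,0],[0,0,0,0]]]'
python3 - <<'E'
from h import *
st()
t=snapshot("top");crop(t,240,200,70,50,11,"e6")
t=snapshot("side");crop(t,250,160,110,90,7,"e7")
E
```

```text
time: 15.85
tool_pos: [545.1, 188.4, 74.2]
tcp_rot: [-178.7, 4.5, 8.4]
ft_force: [-2.6, 2.3, -0.8]
finger_gap: 17.4
t 15.85 pos [545.1 188.4  74.2] rot [-178.7     4.46    8.38] F [-2.6  2.3 -0.8] M [ 0.23  0.27 -0.22] gap 17.4
```

View pics/e6.png

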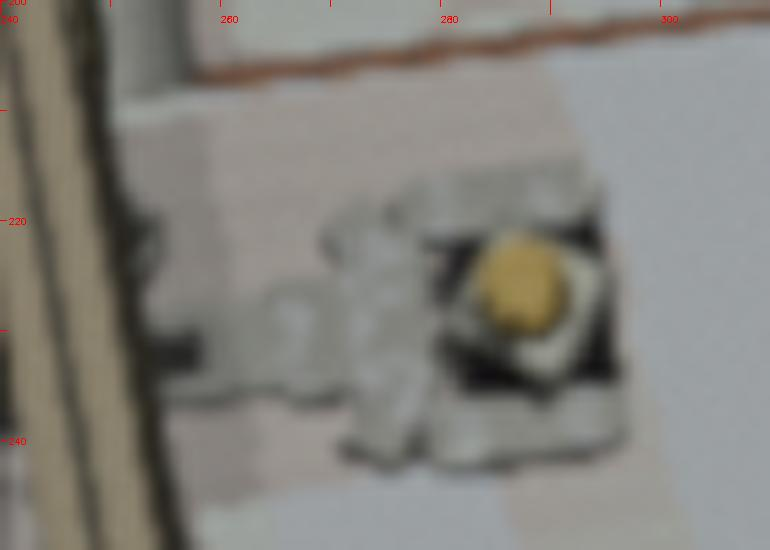

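View pics/e7.png

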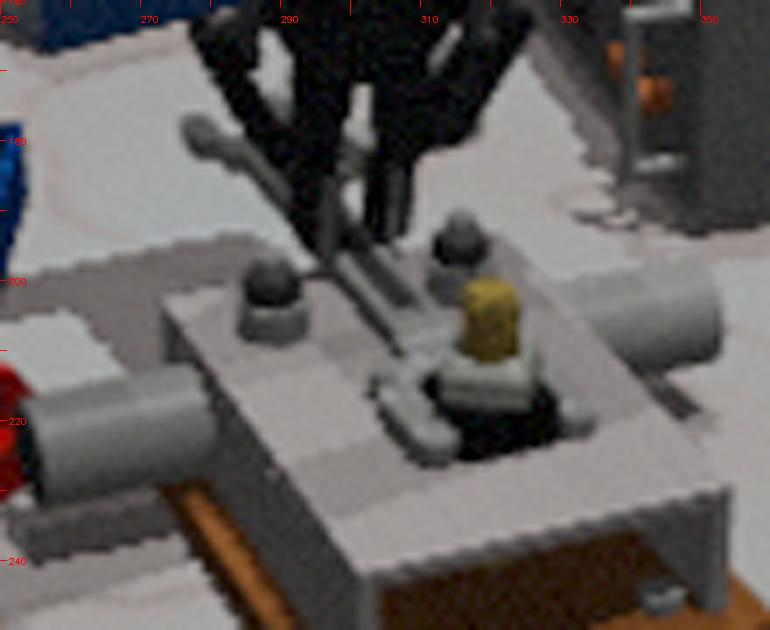

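Run:
```python
from h import *
a=np.radians(6.6);R=np.array([[np.cos(a),np.sin(a)],[-np.sin(a),np.cos(a)]])
o=ray("top",288.4,228.2,88)[:2];print(o)
for u,v in [(294.5,218.2),(296.7,239.2),(279,223),(279.3,236)]:
    p=ray("top",u,v,79);print(p.round(1),(R@(p[:2]-o)).round(1))
for u,v in [(315.5,221.5),(334.5,218.5)]:
    p=ray("side",u,v,75);print(p.round(1),(R@(p[:2]-o)).round(1))
```

```text
[559.5479467   53.28792766]
[586.3  38.7  79. ] [ 24.9 -17.5]
[533.1  32.6  79. ] [-28.7 -17.5]
[573.9  77.6  79. ] [17.  22.5]
[540.9  76.4  79. ] [-15.9  25.1]
[552.4  48.2  75. ] [-7.7 -4.3]
[600.8  48.9  75. ] [40.5 -9.1]
```

```bash
python3 -m pendant '[[[-0.02,0.06,0.02,0],[0,0,0,0],[0,0,0,0],[0,0,0,0],[0,0,0,0],[0,0,-0.05,0],[0,0,-0.2,0],[0,0,-0.5,0],[0,0,-0.8,0],[0,0,-0.9,0]]]' 0.1
python3 - <<'E'
from h import *
st()
t=snapshot("top");crop(t,240,200,70,50,11,"e6")
t=snapshot("side");crop(t,250,160,110,90,7,"e7")
E
```

```text
time: 16.78
tool_pos: [547.9, 184.1, 122.1]
tcp_rot: [-178.9, 4.7, 8.4]
ft_force: [1.2, -0.2, -0.6]
finger_gap: 47.0
t 16.78 pos [547.9 184.1 122.1] rot [-178.9     4.69    8.36] F [ 1.2 -0.2 -0.6] M [ 0.03 -0.06 -0.06] gap 47.0
```

View pics/e6.png

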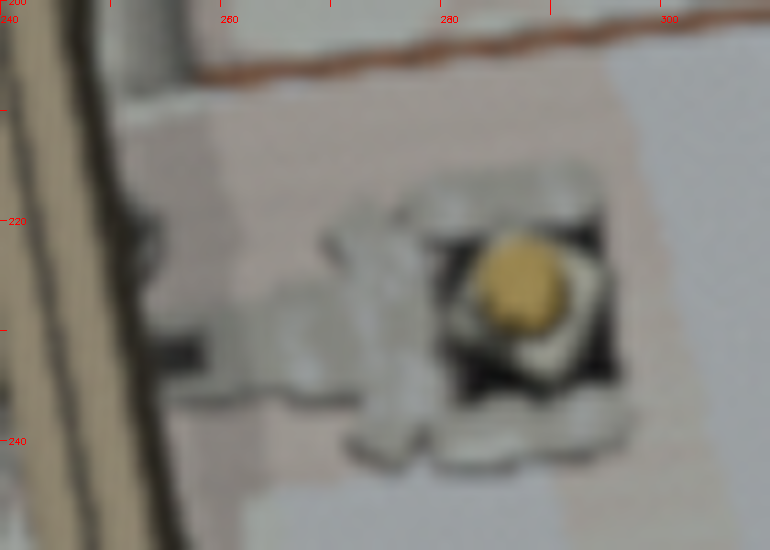

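View pics/e7.png

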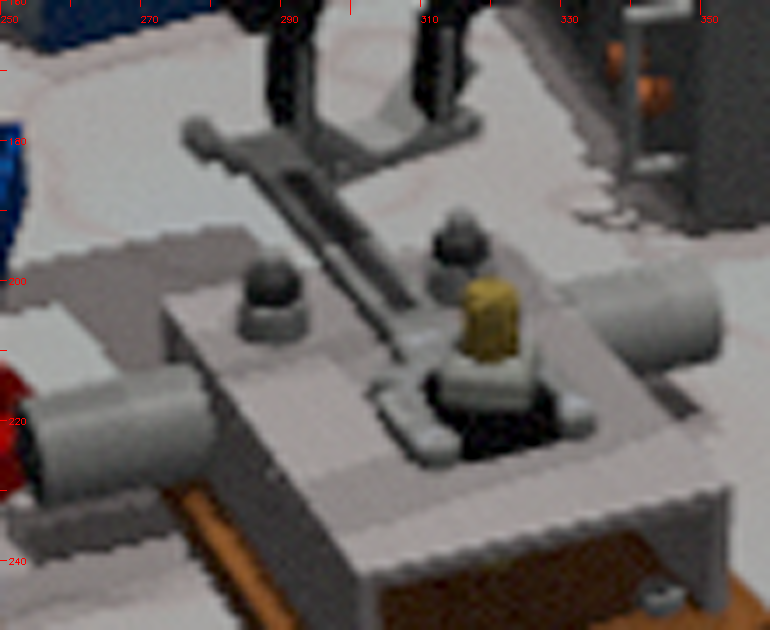

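Run:
```python
from h import *
a=np.radians(6.6)
t=cv2.imread("pics/top0.png");s=cv2.imread("pics/side0.png")
def draw(im,n,u0,v0,w,h,S,cx,cy,th):
    c=cv2.resize(im[v0:v0+h,u0:u0+w],None,fx=S,fy=S,interpolation=cv2.INTER_CUBIC)
    def poly(half,z,ang,col):
        P=[]
        for k in range(4):
            an=np.radians(ang+45+90*k);P.append((proj(n,(cx+half*1.4142*np.cos(an),cy+half*1.4142*np.sin(an),z))-[u0,v0]+.5)*S)
        cv2.polylines(c,[np.int32(P)],True,col,1)
    poly(15,98.5,th,(0,0,255));poly(15,88.5,th,(255,0,0));poly(18,88,6.6,(0,255,0))
    return c
out=[];o2=[]
for th in(-24,-29,-34):
    out.append(draw(t,"top",272,212,30,30,8,559.8,53.2,th))
    o2.append(draw(s,"side",303,195,34,34,7,561.5,53,th))
cv2.imwrite("pics/f1.png",np.hstack(out));cv2.imwrite("pics/f2.png",np.hstack(o2))
```

```text
(no output)
```

View pics/f1.png

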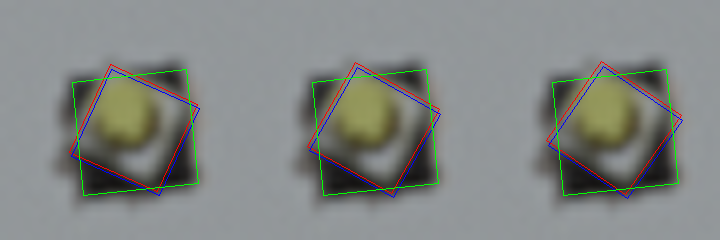

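View pics/f2.png

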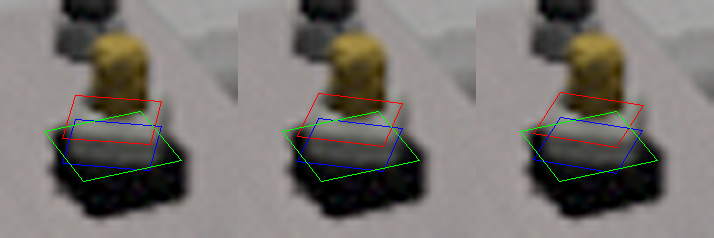

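```bash
cat > fit.py <<'E'
from h import *
from scipy.optimize import minimize
def sq(cx,cy,half,z,ang):
    return [(cx+half*1.4142*np.cos(np.radians(ang+45+90*k)),cy+half*1.4142*np.sin(np.radians(ang+45+90*k)),z) for k in range(4)]
S=8
def run(img,n,u0,v0,w,h,th0):
    g=cv2.cvtColor(img,cv2.COLOR_BGR2GRAY).astype(float)[v0:v0+h,u0:u0+w]
    c=calibration(n);K=c["mtx"];T=c["world_to_cam"]
    def mask(pts):
        P=np.asarray(pts)@T[:3,:3].T+T[:3,3];q=P@K.T;q=q[:,:2]/q[:,2:]
        q=(q-[u0,v0]+.5)*S
        m=np.zeros((h*S,w*S),np.float32);cv2.fillConvexPoly(m,np.int32(np.round(cv2.convexHull(np.float32(q))*16)),1.,lineType=cv2.LINE_8,shift=4);return m
    circ=lambda cx,cy,z:[(cx+10*np.cos(t),cy+10*np.sin(t),z) for t in np.linspace(0,6.28,30)]
    def res(p,full=False):
        cx,cy,tl,tj,b=p
        ml=mask(sq(cx,cy,18,70,tl)+sq(cx,cy,18,88,tl))
        mj=mask(sq(cx,cy,15,88.5,tj)+sq(cx,cy,15,98.5,tj)+sq(cx,cy,12.5,102.5,tj))
        mt=mask(sq(cx,cy,12.5,102.5,tj))
        mr=mask(circ(cx,cy,102.5)+circ(cx,cy,126))
        mb=1-np.maximum(ml,np.maximum(mj,mr))
        reg=[mb,ml*(1-np.maximum(mj,mr)),mj*(1-np.maximum(mt,mr)),mt*(1-mr),mr]
        A=[]
        for r in reg:
            r=cv2.GaussianBlur(r,(0,0),max(.3,b)*S);A.append(cv2.resize(r,(w,h),interpolation=cv2.INTER_AREA).ravel())
        A=np.stack(A,1);x,*_=np.linalg.lstsq(A,g.ravel(),rcond=None)
        r=((A@x-g.ravel())**2).mean()
        return (r,x) if full else r
    best=None
    for th in th0:
        m=minimize(res,[560,53.2,6.6,th,.6],method="Nelder-Mead",options=dict(initial_simplex=[[560,53.2,6.6,th,.6],[562,53.2,6.6,th,.6],[560,55,6.6,th,.6],[560,53.2,9,th,.6],[560,53.2,6.6,th+5,.6],[560,53.2,6.6,th,.8]],maxiter=300,xatol=.02,fatol=1e-3))
        print(n,th,m.x.round(2),round(m.fun,2),res(m.x,True)[1].round(0))
if __name__=="__main__":
    run(cv2.imread("pics/top0.png"),"top",272,212,31,32,(-20,-29,-38,10))
    run(cv2.imread("pics/side0.png"),"side",300,196,40,36,(-20,-29,-38))
E
python3 fit.py
```

```text
top -20 [561.27  55.08   6.48 -23.52   0.8 ] 102.37 [150.  25.  86. 126. 123.]
top -29 [561.19  55.18   6.06 -20.4    0.82] 101.19 [150.  23.  86. 125. 123.]
top -38 [561.13  55.16   7.55 -22.48   0.81] 102.29 [150.  26.  83. 127. 122.]
top 10 [561.19  55.36   6.35 -19.99   0.91] 101.5 [150.  19.  89. 123. 123.]
side -20 [564.44  55.38   6.56 -27.22   0.67] 510.13 [146.   6.  90. 172.  68.]
side -29 [564.42  55.82   5.55 -28.02   0.63] 510.49 [146.   5.  92. 166.  69.]
side -38 [564.22  55.73   5.96 -46.08   0.6 ] 533.31 [146.   6.  93. 157.  69.]
```

```bash
sed -i 's/^        reg=\[mb.*$/        P=sq(cx,cy,15,88.5,tj);Q=sq(cx,cy,15,98.5,tj);U=sq(cx,cy,12.5,102.5,tj);bt=cv2.bitwise_or\n        reg=[mb,ml*(1-np.maximum(mj,mr)),mt*(1-mr),mr]\n        rest=mj*(1-np.maximum(mt,mr))\n        for k in range(4):\n            l=(k+1)%4;f=mask([Q[k],Q[l],U[k],U[l]])*rest;reg.append(f);rest=rest*(1-f)\n        for k in range(4):\n            l=(k+1)%4;f=mask([P[k],P[l],Q[k],Q[l]])*rest;reg.append(f);rest=rest*(1-f)/' fit.py
sed -i 's/x,\*_=np.linalg.lstsq(A,g.ravel(),rcond=None)/AA=np.vstack([A,np.eye(A.shape[1])*.5]);x,*_=np.linalg.lstsq(AA,np.r_[g.ravel(),np.full(A.shape[1],50.)],rcond=None)/' fit.py
python3 fit.py
```

```text
top -20 [560.81  55.43   6.71 -24.09   0.81] 69.69 [150.  28. 119. 120. 114.  50. 121. 167.  95.  25.  27. 100.]
top -29 [560.74  55.44   7.71 -24.75   0.82] 69.49 [150.  28. 120. 119. 114.  46. 119. 166.  94.  23.  25. 100.]
top -38 [560.73  55.42   7.04 -24.12   0.83] 69.66 [150.  27. 120. 119. 113.  46. 119. 168.  94.  26.  27. 100.]
top 10 [560.71  55.38   7.15 -23.87   0.82] 69.69 [150.  28. 120. 119. 113.  47. 117. 167.  92.  25.  26. 100.]
side -20 [564.35  56.05   6.56 -27.72   0.57] 483.98 [145.   8. 136.  70. 127. 110. 132. 138.  80.  55.  71.  90.]
side -29 [564.35  56.14   6.42 -33.17   0.59] 485.42 [145.   7. 135.  70. 120. 104. 132. 138.  97.  38.  70.  92.]
side -38 [564.35  56.04   6.6  -43.6    0.61] 494.43 [145.   7. 130.  70. 115. 123. 134. 135. 122.  45.  68.  87.]
```

Run:
```python
from h import *
b=ray("top",375.8,286.4,14);s=ray("top",459.8,275.2,14);print(b,s,s-b,np.hypot(*(s-b)[:2]),np.degrees(np.arctan2(*(b-s)[1::-1])))
t=ray("top",367,290,8);print(t)
for u,v in [(285.5,308.5),(331,386.5),(306.8,340.7)]:
    print("side",ray("side",u,v,16 if v!=340.7 else 28))
l=cv2.imread("pics/top0.png")[::1,:,::-1];crop(l,360,264,55,36,14,"g1")
crop(cv2.imread("pics/side0.png")[:,:,::-1],265,295,90,110,6,"g2")
```

```text
[ 419.10798957 -170.60555564   14.        ] [ 449.33373879 -388.44773009   14.        ] [  30.22574922 -217.84217446    0.        ] 219.92909968383663 97.89939347448271
[ 409.92239207 -148.25421843    8.        ]
side [ 425.71361154 -173.02863428   16.        ]
side [ 456.57633919 -390.38439433   16.        ]
side [ 441.52099508 -285.30114468   28.        ]
```

View pics/g1.png

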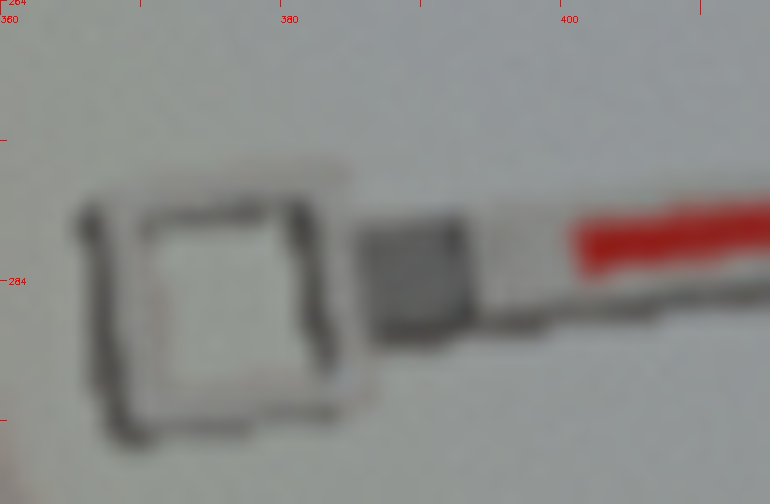

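View pics/g2.png

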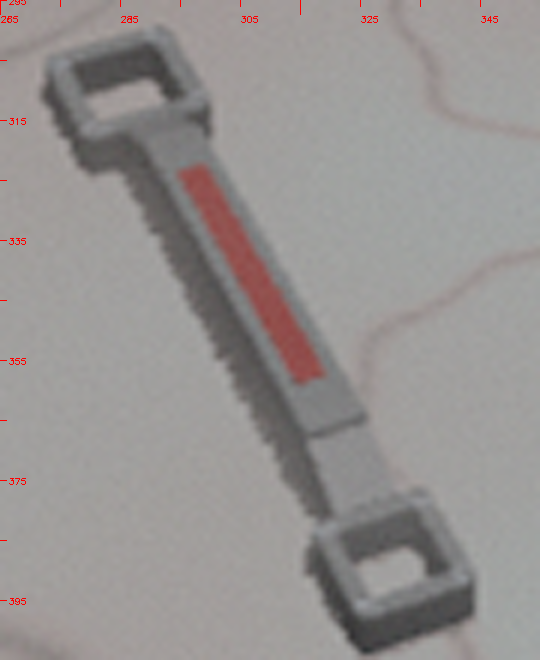

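Run:
```python
from h import *
e=ray("top",377.1,285.1,16);i=np.array([437.8,-280.85,28]);print(e,np.hypot(*(e-i)[:2]))
es=ray("side",285.7,308,16);print("side",es,np.hypot(es[0]-441.5,es[1]+285.3))
a=np.radians(97.5)
print("grip by top",e[:2]-105*np.array([np.cos(a),np.sin(a)]),"side",es[:2]-105*np.array([np.cos(a),np.sin(a)]))
plan(440,-280,60,7.4)
```

```text
[ 422.39061465 -173.80677403   16.        ] 108.14666607464633
side [ 426.45364021 -171.63472909   16.        ] 114.6568216645646
grip by top [ 436.09586483 -277.90848447] side [ 440.1588904  -275.73643953]
t 16.88 pos [551.1 184.8 126.1] rot [-178.86    4.23    8.36] d [-111.1 -464.8  -66.1] da -0.96 n 25 F [0.7 0.2 0.3] M [-0.02 -0.08 -0.06] gap 46.7
[[[-0.355,0.887,0.132,0.008],[-0.354,0.888,0.132,0.008],[-0.354,0.888,0.132,0.008],[-0.353,0.888,0.132,0.008],[-0.353,0.888,0.132,0.008],[-0.352,0.889,0.132,0.008],[-0.351,0.889,0.132,0.008],[-0.351,0.889,0.132,0.008],[-0.35,0.889,0.132,0.008],[-0.35,0.89,0.132,0.008]]]
[[[-0.349,0.89,0.132,0.008],[-0.348,0.89,0.132,0.008],[-0.348,0.89,0.132,0.008],[-0.347,0.89,0.132,0.008],[-0.347,0.891,0.132,0.008],[-0.346,0.891,0.132,0.008],[-0.345,0.891,0.132,0.008],[-0.345,0.891,0.132,0.008],[-0.344,0.892,0.132,0.008],[-0.344,0.892,0.132,0.008]]]
[[[-0.343,0.892,0.132,0.008],[-0.342,0.892,0.132,0.008],[-0.342,0.893,0.132,0.008],[-0.341,0.893,0.132,0.008],[-0.341,0.893,0.132,0.008],[0,0,0,0],[0,0,0,0],[0,0,0,0],[0,0,0,0],[0,0,0,0]]]
```

```bash
python3 -m pendant '[[[-0.35,0,-0.7,0],[-0.5,0.2,-0.9,0],[-0.6,0.6,-0.8,0],[-0.6,0.7,-0.4,0],[-0.5,0.8,0,0.01],[-0.35,0.9,0,0.01],[-0.35,0.9,0,0.01],[-0.35,0.9,0,0.01],[-0.35,0.9,0,0.01],[-0.35,0.9,0,0.01]]]'
python3 - <<'E'
from h import *
plan(438,-278,60,7.4)
E
```

```text
time: 17.72
tool_pos: [488.0, 35.4, 189.0]
tcp_rot: [-178.9, 3.9, 8.4]
ft_force: [0.4, -0.4, 0.3]
finger_gap: 46.8
t 17.72 pos [488.   35.4 189. ] rot [-178.85    3.93    8.44] d [ -50.  -313.4 -129. ] da -1.04 n 17 F [ 0.4 -0.4  0.3] M [-0.03 -0.02 -0.03] gap 46.8
[[[-0.281,0.89,0.38,0.013],[-0.28,0.89,0.38,0.013],[-0.279,0.891,0.38,0.013],[-0.278,0.891,0.38,0.013],[-0.277,0.891,0.38,0.013],[-0.276,0.892,0.38,0.013],[-0.275,0.892,0.38,0.013],[-0.274,0.892,0.38,0.013],[-0.273,0.892,0.38,0.013],[-0.272,0.893,0.38,0.013]]]
[[[-0.271,0.893,0.38,0.013],[-0.27,0.893,0.38,0.013],[-0.269,0.894,0.38,0.013],[-0.269,0.894,0.38,0.013],[-0.268,0.894,0.38,0.013],[-0.267,0.894,0.38,0.013],[-0.266,0.895,0.38,0.013],[0,0,0,0],[0,0,0,0],[0,0,0,0]]]
```

```bash
python3 -m pendant '[[[-0.29,0.89,0.2,0.01],[-0.29,0.89,0.3,0.01],[-0.29,0.89,0.3,0.01],[-0.28,0.89,0.35,0.02],[-0.28,0.89,0.35,0.02],[-0.28,0.89,0.35,0.02],[-0.28,0.89,0.35,0.02],[-0.27,0.89,0.35,0.02],[-0.27,0.89,0.35,0.02],[-0.27,0.89,0.35,0.02]]]'
python3 - <<'E'
from h import *
plan(438,-278,60,7.4)
E
```

```text
time: 18.55
tool_pos: [451.3, -157.2, 123.3]
tcp_rot: [-179.0, 3.6, 7.7]
ft_force: [0.7, 0.3, -0.4]
finger_gap: 47.0
t 18.55 pos [ 451.3 -157.2  123.3] rot [-179.03    3.6     7.66] d [ -13.3 -120.8  -63.3] da -0.26 n 7 F [ 0.7  0.3 -0.4] M [-0.01 -0.1   0.06] gap 47.0
[[[-0.209,0.843,0.452,0.008],[-0.209,0.843,0.452,0.008],[-0.208,0.843,0.452,0.008],[-0.208,0.843,0.452,0.008],[-0.207,0.843,0.452,0.008],[-0.206,0.843,0.452,0.008],[-0.206,0.843,0.452,0.008],[0,0,0,0],[0,0,0,0],[0,0,0,0]]]
```

```bash
python3 -m pendant '[[[-0.2,0.85,0.4,0],[-0.2,0.85,0.4,0],[-0.2,0.85,0.4,0],[-0.2,0.85,0.4,0],[-0.2,0.8,0.4,0],[-0.2,0.6,0.4,0],[-0.1,0.4,0.3,0],[0,0.1,0.2,0],[0,0,0,0],[0,0,0,0]]]' 0.0
python3 - <<'E'
from h import *
plan(438,-278,5,7.4,n=4)
t=snapshot("side");crop(t,250,250,130,150,5,"g3")
t=snapshot("top");crop(t,350,230,140,100,5,"g4")
E
```

```text
time: 19.38
tool_pos: [432.2, -272.6, 59.4]
tcp_rot: [-179.0, 3.7, 7.4]
ft_force: [0.3, 0.2, -0.5]
finger_gap: 42.6
t 19.38 pos [ 432.2 -272.6   59.4] rot [-178.97    3.67    7.44] d [  5.8  -5.4 -54.4] da -0.04 n 4 F [ 0.3  0.2 -0.5] M [-0.05 -0.09 -0.06] gap 42.6
[[[0.064,0.076,0.68,0.002],[0.064,0.076,0.68,0.002],[0.064,0.076,0.68,0.002],[0.064,0.076,0.68,0.002],[0,0,0,0],[0,0,0,0],[0,0,0,0],[0,0,0,0],[0,0,0,0],[0,0,0,0]]]
```

View pics/g3.png

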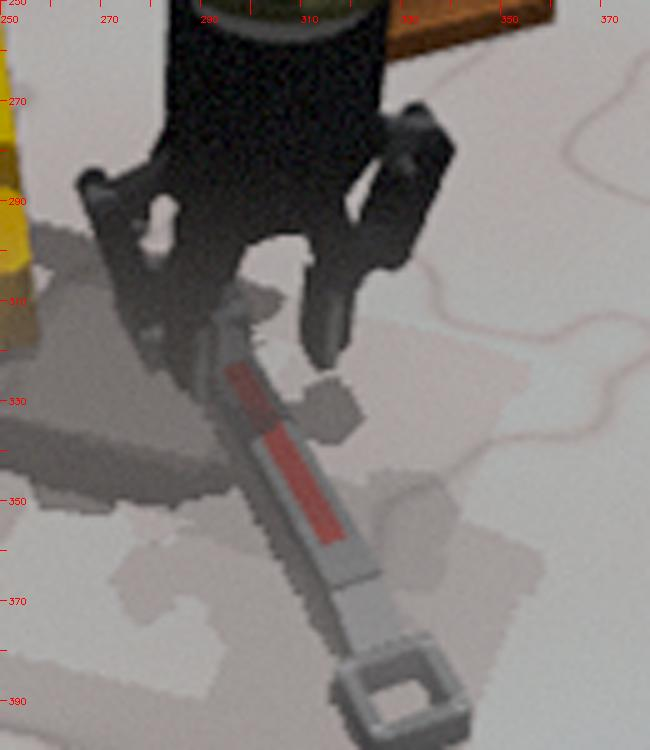

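View pics/g4.png

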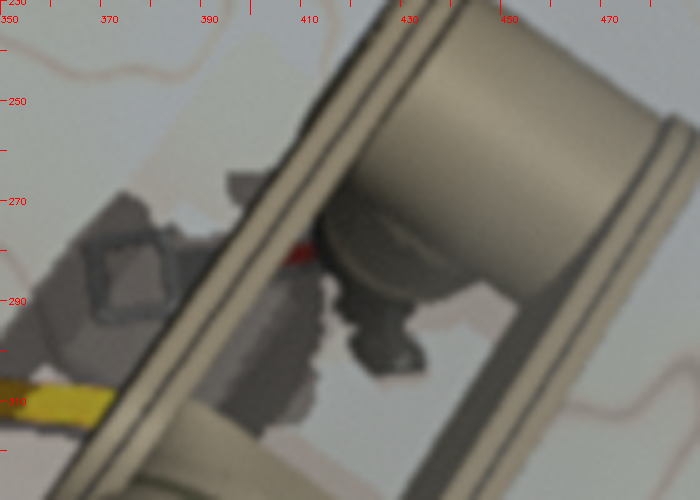

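```bash
python3 -m pendant '[[[0.1,0.08,0.4,0],[0.1,0.08,0.5,0],[0.1,0.08,0.5,0],[0.1,0.06,0.5,0],[0.06,0,0.35,0],[0,0,0.2,0],[0,0,0,0],[0,0,0,0],[0,0,0,0],[0,0,0,0]]]'
python3 - <<'E'
from h import *
plan(438.5,-278,5,7.4,n=1)
E
```

```text
time: 20.32
tool_pos: [440.6, -274.8, 4.6]
tcp_rot: [-178.9, 3.7, 7.7]
ft_force: [0.0, -0.5, 1.2]
finger_gap: 42.3
t 20.32 pos [ 440.6 -274.8    4.6] rot [-178.95    3.66    7.67] d [-2.1 -3.2  0.4] da -0.27 n 1 F [ 0.  -0.5  1.2] M [-0.02 -0.06  0.03] gap 42.3
[[[-0.127,0.146,-0.019,0.06],[0,0,0,0],[0,0,0,0],[0,0,0,0],[0,0,0,0],[0,0,0,0],[0,0,0,0],[0,0,0,0],[0,0,0,0],[0,0,0,0]]]
```

```bash
python3 -m pendant '[[[-0.05,0.05,-0.03,0],[0,0,0,0],[0,0,0,0],[0,0,0,0],[0,0,0,0],[0,0,-0.1,0],[0,0,-0.3,0],[0,0,-0.6,0],[0,0,-0.8,0],[0,0,-0.8,0]]]' -1 110
python3 - <<'E'
from h import *
t=snapshot("side");crop(t,250,220,130,150,5,"g3")
plan(640,-40,175,62)
E
```

```text
time: 21.15
tool_pos: [440.3, -274.7, 57.8]
tcp_rot: [-178.7, 4.0, 7.7]
ft_force: [0.9, -0.4, -2.3]
finger_gap: 18.0
t 21.2 pos [ 442.5 -276.2   61.7] rot [-178.89    3.73    7.66] d [197.5 236.2 113.3] da 54.34 n 16 F [ 3.3 -1.6 -0.2] M [-0.09 -0.16 -0.  ] gap 17.8
[[[0.71,-0.649,-0.354,-0.741],[0.747,-0.606,-0.354,-0.741],[0.782,-0.561,-0.354,-0.741],[0.814,-0.514,-0.354,-0.741],[0.843,-0.464,-0.354,-0.741],[0.869,-0.414,-0.354,-0.741],[0.892,-0.362,-0.354,-0.741],[0.912,-0.308,-0.354,-0.741],[0.928,-0.254,-0.354,-0.741],[0.942,-0.198,-0.354,-0.741]]]
[[[0.952,-0.142,-0.354,-0.741],[0.958,-0.085,-0.354,-0.741],[0.962,-0.028,-0.354,-0.741],[0.962,0.029,-0.354,-0.741],[0.958,0.086,-0.354,-0.741],[0.952,0.142,-0.354,-0.741],[0,0,0,0],[0,0,0,0],[0,0,0,0],[0,0,0,0]]]
```

View pics/g3.png

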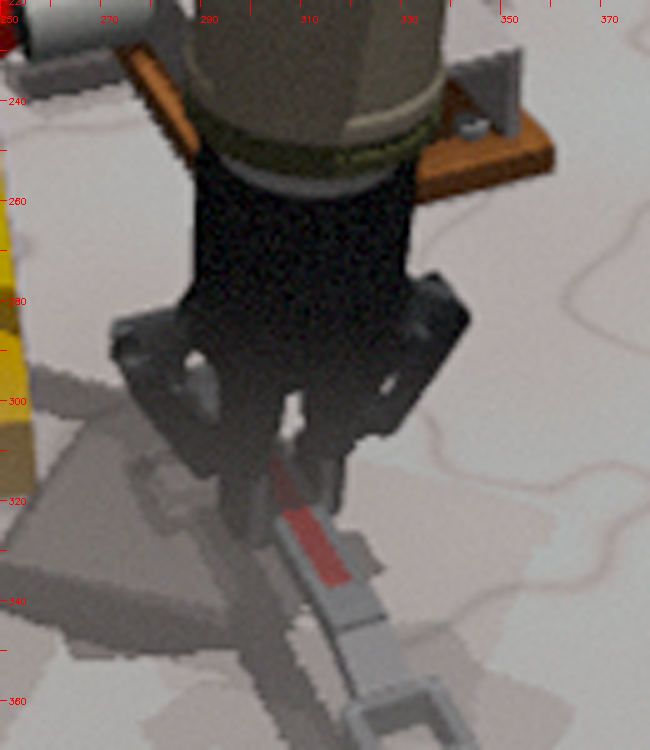

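Run:
```python
from h import *
plan(513,-45,152,-25.3,n=16)
```

```text
t 21.2 pos [ 442.5 -276.2   61.7] rot [-178.89    3.73    7.66] d [ 70.5 231.2  90.3] da -32.96 n 16 F [ 3.3 -1.6 -0.2] M [-0.09 -0.16 -0.  ] gap 17.8
[[[0.315,-0.687,-0.282,0.449],[0.29,-0.698,-0.282,0.449],[0.264,-0.708,-0.282,0.449],[0.239,-0.717,-0.282,0.449],[0.213,-0.725,-0.282,0.449],[0.187,-0.732,-0.282,0.449],[0.16,-0.738,-0.282,0.449],[0.134,-0.743,-0.282,0.449],[0.107,-0.748,-0.282,0.449],[0.08,-0.751,-0.282,0.449]]]
[[[0.053,-0.754,-0.282,0.449],[0.026,-0.755,-0.282,0.449],[-0.001,-0.755,-0.282,0.449],[-0.029,-0.755,-0.282,0.449],[-0.056,-0.753,-0.282,0.449],[-0.083,-0.751,-0.282,0.449],[0,0,0,0],[0,0,0,0],[0,0,0,0],[0,0,0,0]]]
```

```bash
python3 -m pendant '[[[0.3,-0.5,-0.5,0.4],[0.28,-0.6,-0.55,0.45],[0.26,-0.65,-0.55,0.45],[0.24,-0.7,-0.55,0.45],[0.21,-0.7,-0.5,0.45],[0.18,-0.7,-0.5,0.45],[0.15,-0.7,-0.4,0.45],[0.12,-0.7,-0.3,0.45],[0.1,-0.7,-0.2,0.45],[0.07,-0.7,-0.1,0.45]]]'
python3 - <<'E'
from h import *
plan(513,-45,152,-25.3)
E
```

```text
time: 22.03
tool_pos: [495.3, -142.7, 154.8]
tcp_rot: [179.5, 3.2, -13.9]
ft_force: [0.0, -0.0, -1.9]
finger_gap: 17.8
t 22.03 pos [ 495.3 -142.7  154.8] rot [179.47   3.21 -13.92] d [17.7 97.7 -2.8] da -11.38 n 6 F [ 0.  -0.  -1.9] M [-0.06 -0.12  0.04] gap 17.8
[[[-0.052,-0.826,0.024,0.414],[-0.08,-0.824,0.024,0.414],[-0.107,-0.82,0.024,0.414],[-0.134,-0.817,0.024,0.414],[-0.161,-0.812,0.024,0.414],[-0.188,-0.806,0.024,0.414],[0,0,0,0],[0,0,0,0],[0,0,0,0],[0,0,0,0]]]
```

```bash
python3 -m pendant '[[[-0.05,-0.6,-0.03,0.3],[-0.07,-0.7,-0.03,0.35],[-0.1,-0.7,-0.03,0.35],[-0.12,-0.7,-0.03,0.35],[-0.15,-0.6,-0.03,0.35],[-0.15,-0.5,0,0.35],[-0.12,-0.4,0,0.2],[-0.05,-0.2,0,0.1],[0,0,0,0],[0,0,0,0]]]'
python3 - <<'E'
from h import *
t=snapshot("top");crop(t,250,180,110,90,7,"h1")
t=snapshot("side");crop(t,250,130,130,120,6,"h2")
plan(515.3,-41.3,152,-25.3)
E
```

```text
time: 22.87
tool_pos: [511.4, -46.8, 163.6]
tcp_rot: [179.0, 2.5, -25.1]
ft_force: [-0.8, -0.1, -2.3]
finger_gap: 17.5
t 22.97 pos [511.3 -47.2 163.5] rot [178.97   2.54 -25.17] d [  4.    5.9 -11.5] da -0.13 n 1 F [ 0.3 -0.3 -1.8] M [ 0.03 -0.01  0.  ] gap 17.6
[[[0.057,-0.351,0.576,0.028],[0,0,0,0],[0,0,0,0],[0,0,0,0],[0,0,0,0],[0,0,0,0],[0,0,0,0],[0,0,0,0],[0,0,0,0],[0,0,0,0]]]
```

View pics/h1.png

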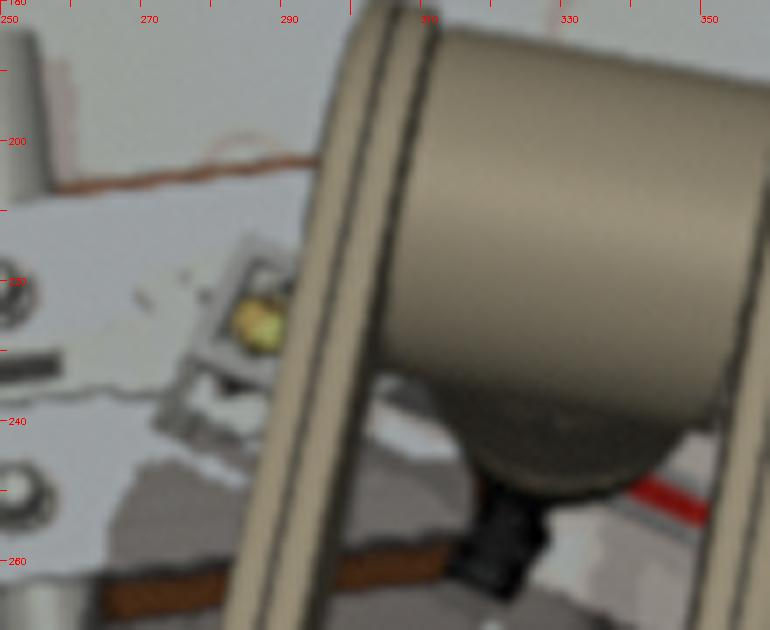

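View pics/h2.png

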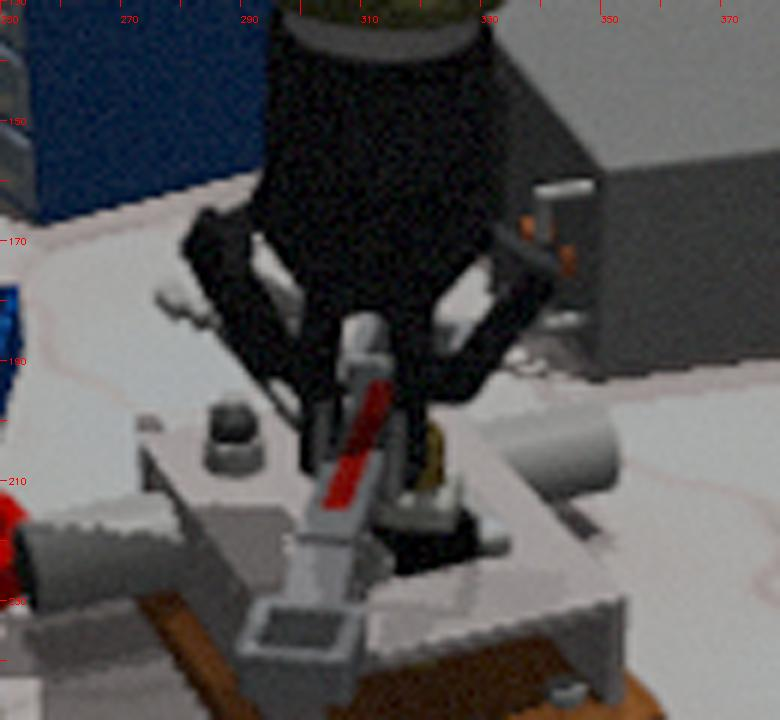

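Run:
```python
from h import *
for z in (170,175):
    A=ray("top",285.7,213.6,z)[:2];B=ray("top",277.1,230.7,z)[:2]
    d=(A-B);L=np.hypot(*d);ang=np.degrees(np.arctan2(d[1],d[0]));n=np.array([np.cos(np.radians(ang-90)),np.sin(np.radians(ang-90))])
    print(z,A,B,L,ang,n,"eye",(A+B)/2+23.5*n)
p=np.array([511.3,-47.2]);f=np.radians(-25.17-90.2);print("tcp eye",p-105*np.array([np.cos(f),np.sin(f)]))
t=cv2.imread("pics/h1.png")[80:420,130:330];cv2.imwrite("pics/h3.png",cv2.resize(t,None,fx=3,fy=3,interpolation=cv2.INTER_CUBIC))
```

```text
170 [583.10989606  55.63776238] [542.11032883  75.4257361 ] 45.52503066536997 -25.76375040385249 [-0.4346614  -0.90059395] eye [552.39556947  44.36779139]
175 [582.29894951  55.34117793] [541.44079216  75.06090178] 45.368012200283346 -25.763750403852484 [-0.4346614  -0.90059395] eye [551.65532786  44.03708201]
tcp eye [556.28851938  47.67377469]
```

View pics/h3.png

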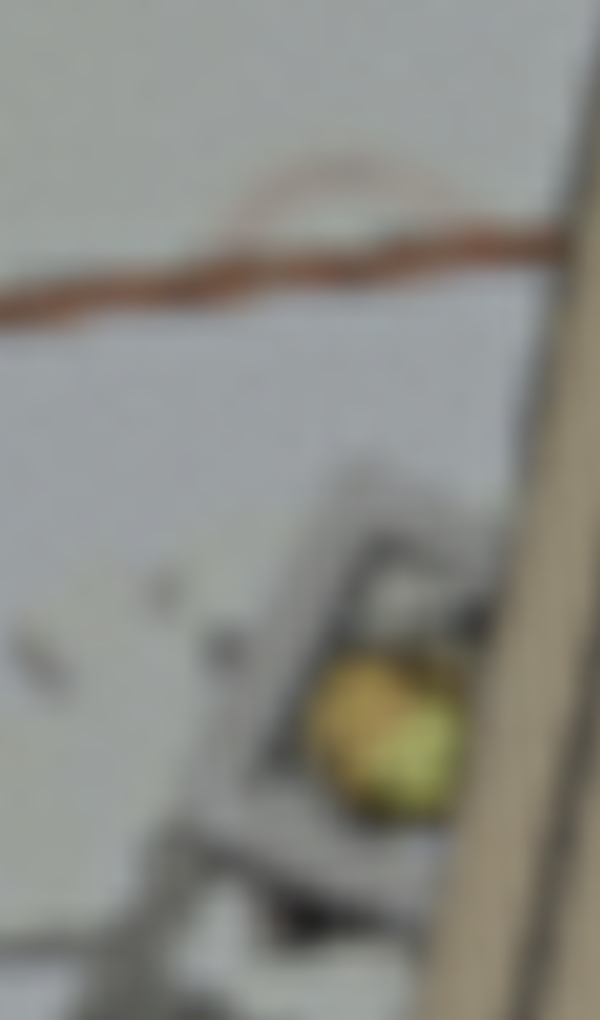

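Run:
```python
from h import *
plan(519.5,-38,139,-25.3,n=5)
```

```text
t 22.97 pos [511.3 -47.2 163.5] rot [178.97   2.54 -25.17] d [  8.2   9.2 -24.5] da -0.13 n 5 F [ 0.3 -0.3 -1.8] M [ 0.03 -0.01  0.  ] gap 17.6
[[[0.035,-0.118,0.245,0.006],[0.035,-0.118,0.245,0.006],[0.035,-0.118,0.245,0.006],[0.035,-0.118,0.245,0.006],[0.035,-0.118,0.245,0.006],[0,0,0,0],[0,0,0,0],[0,0,0,0],[0,0,0,0],[0,0,0,0]]]
```

```bash
python3 -m pendant '[[[0.04,-0.1,0.2,0],[0.04,-0.11,0.25,0],[0.04,-0.11,0.25,0],[0.04,-0.11,0.25,0],[0.04,-0.1,0.18,0],[0,0,0,0],[0,0,0,0],[0,0,0,0],[0,0,0,0],[0,0,0,0]]]'
python3 - <<'E'
from h import *
t=snapshot("top");crop(t,265,200,50,50,14,"h1")
t=snapshot("side");crop(t,280,150,90,100,7,"h2")
plan(519.5,-38,139,-25.3,n=5)
E
```

```text
time: 23.8
tool_pos: [518.2, -40.2, 136.6]
tcp_rot: [178.9, 2.7, -25.3]
ft_force: [-0.0, 0.5, -2.7]
finger_gap: 17.8
t 23.9 pos [518.3 -40.2 136.8] rot [178.91   2.65 -25.27] d [1.2 2.2 2.2] da -0.03 n 5 F [-0.6  0.6 -2.6] M [-0.   -0.06 -0.03] gap 17.8
[[[0.001,-0.025,-0.022,0.002],[0.001,-0.025,-0.022,0.002],[0.001,-0.025,-0.022,0.002],[0.001,-0.025,-0.022,0.002],[0.001,-0.025,-0.022,0.002],[0,0,0,0],[0,0,0,0],[0,0,0,0],[0,0,0,0],[0,0,0,0]]]
```

View pics/h1.png

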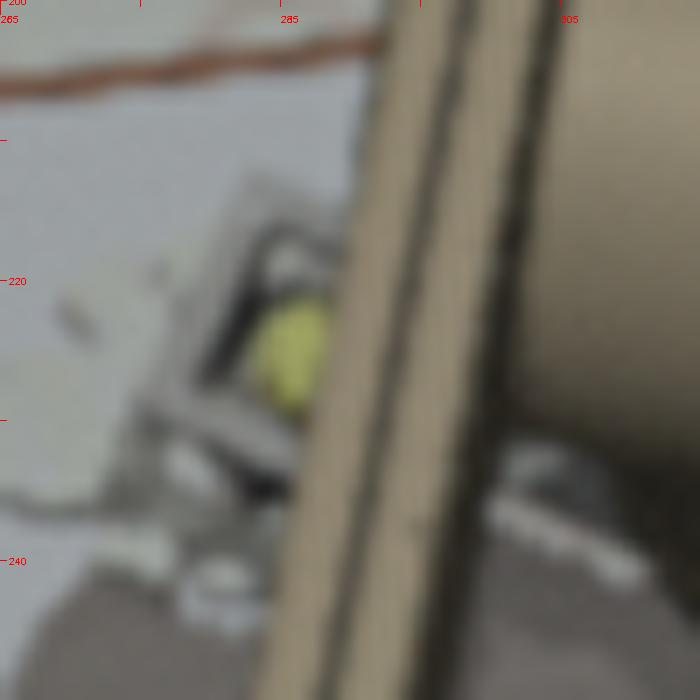

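View pics/h2.png

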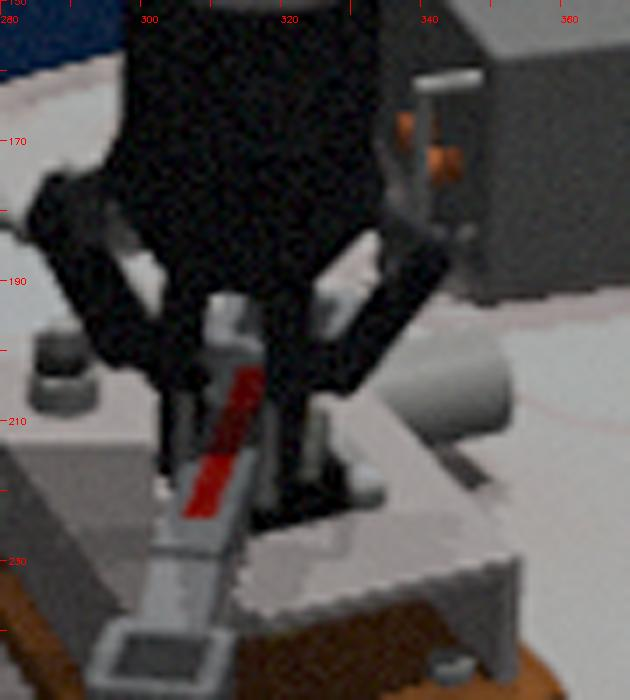

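```bash
cat > eye.py <<'E'
from h import *
def eye(A,B,half,zs):
  for z in zs:
    a=ray("top",*A,z)[:2];b=ray("top",*B,z)[:2]
    d=(a-b);L=np.hypot(*d);ang=np.degrees(np.arctan2(d[1],d[0]));n=np.array([np.cos(np.radians(ang-90)),np.sin(np.radians(ang-90))])
    print(z,"L",L.round(1),"ang",ang.round(1),"eye",((a+b)/2+half*n).round(1))
E
python3 - <<'E'
from eye import *
eye((282.5,212.1),(275.7,228.6),23.5,(144,148))
eye((284.1,216.8),(279.6,227.5),15.8,(144,148))
p=sense()["tool_pos"];f=np.radians(-25.27-90.2);print("tcp eye",p[:2]-105*np.array([np.cos(f),np.sin(f)]))
print(ray("top",287.5,225.7,126))
E
```

```text
144 L 43.3 ang -21.4 eye [562.2  51. ]
148 L 43.2 ang -21.4 eye [561.6  50.7]
144 L 28.1 ang -21.9 eye [560.6  51.5]
148 L 28.1 ang -21.9 eye [560.   51.3]
tcp eye [563.44984057  54.55092532]
[560.43350839  53.48065386 126.        ]
```

```bash
python3 -m pendant '[[[-0.03,-0.05,0.1,0],[-0.02,-0.05,0.2,0],[0,0,0.25,0],[0.01,0,0.25,0],[0.01,0,0.2,0],[0.01,0,0.12,0],[0,0,0,0],[0,0,0,0],[0,0,0,0],[0,0,0,0]]]'
python3 - <<'E'
from h import *
from eye import *
t=snapshot("top");crop(t,265,200,50,50,14,"h1")
p=sense()["tool_pos"];st();f=np.radians(sense()["tcp_rot"][2]-90.2);print("tcp eye",p[:2]-105*np.array([np.cos(f),np.sin(f)]))
E
```

```text
time: 24.73
tool_pos: [517.3, -38.0, 111.7]
tcp_rot: [178.9, 2.7, -25.3]
ft_force: [-0.3, 0.4, -2.9]
finger_gap: 17.7
t 24.78 pos [517.3 -38.  111.7] rot [178.91   2.67 -25.27] F [ 0.5  0.5 -2.7] M [-0.01 -0.09  0.04] gap 17.6
tcp eye [562.46972323  56.78154183]
```

View pics/h1.png

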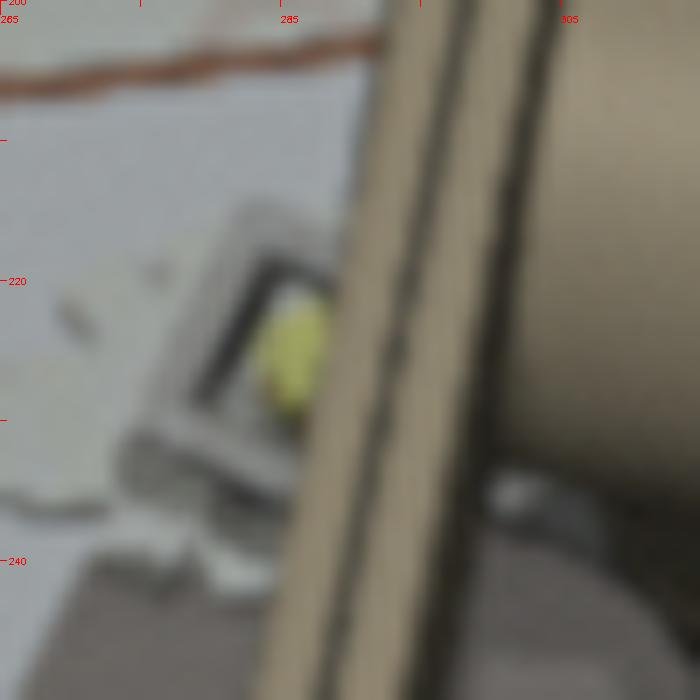

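Run:
```python
from eye import *
eye((282.5,213.9),(275.4,230),23.5,(118,123))
eye((284.3,218.4),(278.9,228.6),15.8,(118,123))
```

```text
118 L 43.4 ang -22.8 eye [561.6  53.3]
123 L 43.2 ang -22.8 eye [560.9  53. ]
118 L 28.4 ang -27.0 eye [559.8  54.4]
123 L 28.3 ang -27.0 eye [559.1  54. ]
```

```bash
python3 -m pendant '[[[0.01,0,0.1,0],[0.01,0,0.1,0],[0,0,0.1,0],[0,0,0.1,0],[0,0,0.08,0],[0,0,0.08,0],[0,0,0,0],[0,0,0,0],[0,0,0,0],[0,0,0,0]]]'
python3 - <<'E'
from h import *
st()
E
```

```text
time: 25.62
tool_pos: [518.1, -39.6, 103.5]
tcp_rot: [178.9, 2.5, -25.3]
ft_force: [0.2, 0.3, -2.5]
finger_gap: 17.2
t 25.62 pos [518.1 -39.6 103.5] rot [178.87   2.5  -25.25] F [ 0.2  0.3 -2.5] M [-0.02  0.03 -0.01] gap 17.2
```

```bash
python3 -m pendant '[[[-0.05,-0.04,0,0],[0,0,0.05,0],[0,0,0.05,0],[0,-0.01,0.05,0],[0,0,0.05,0],[0,-0.01,0.05,0],[0,0,0,0],[0,0,0,0],[0,0,0,0],[0,0,0,0]]]'
python3 - <<'E'
from h import *
st()
t=snapshot("side");crop(t,280,190,80,60,9,"h2")
t=snapshot("top");crop(t,265,200,50,50,14,"h1")
E
```

```text
time: 26.45
tool_pos: [517.8, -39.1, 98.1]
tcp_rot: [178.8, 2.4, -25.3]
ft_force: [-1.3, -2.1, 0.0]
finger_gap: 17.0
t 26.45 pos [517.8 -39.1  98.1] rot [178.8    2.4  -25.31] F [-1.3 -2.1  0. ] M [-0.16  0.13  0.05] gap 17.0
```

View pics/h1.png

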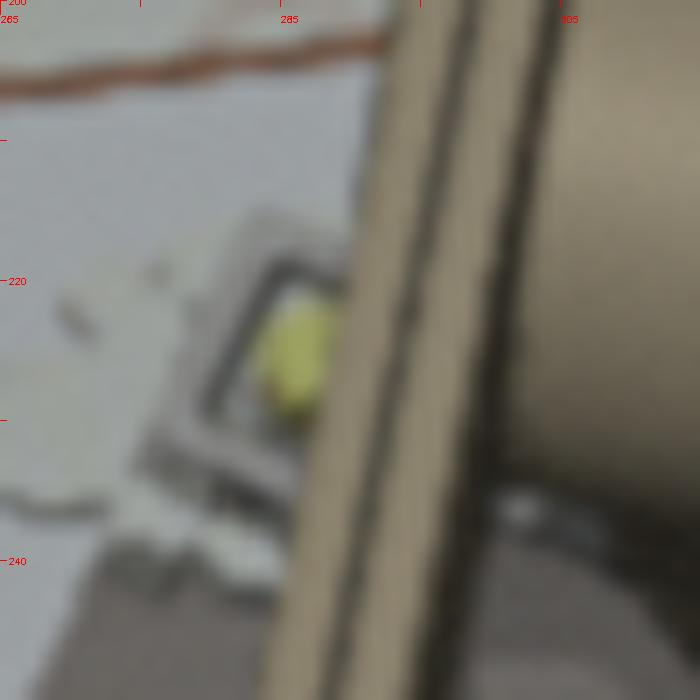

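View pics/h2.png

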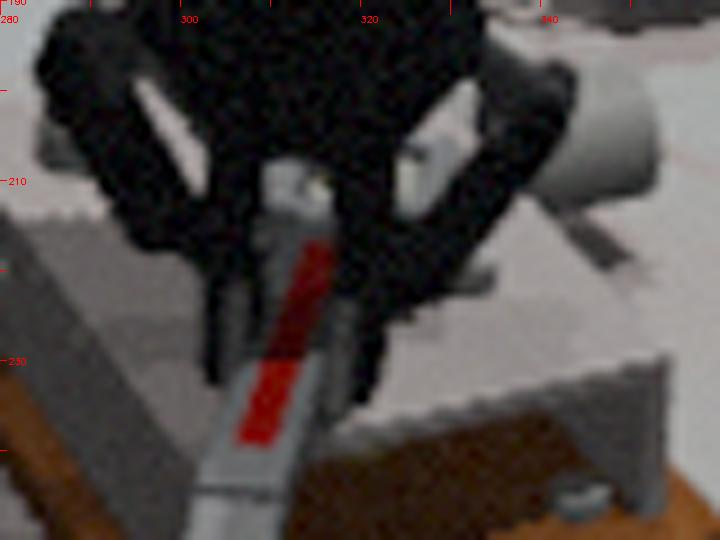

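```bash
python3 -m pendant '[[[0,0.03,0.02,0],[0,0.03,0.04,0],[0,0,0.05,0],[0,0,0.05,0],[0,0,0.05,0],[0,0,0,0],[0,0,0,0],[0,0,0,0],[0,0,0,0],[0,0,0,0]]]'
python3 - <<'E'
from h import *
st()
E
```

```text
time: 27.38
tool_pos: [518.1, -39.8, 95.6]
tcp_rot: [178.9, 2.3, -25.3]
ft_force: [-1.8, -1.0, 3.7]
finger_gap: 17.6
t 27.38 pos [518.1 -39.8  95.6] rot [178.91   2.3  -25.27] F [-1.8 -1.   3.7] M [0.35 0.34 0.14] gap 17.6
```

```bash
python3 -m pendant '[[[0,0,-0.03,0],[-0.05,0,-0.02,0.12],[-0.1,0,0,0.25],[-0.1,0,0,0.25],[-0.1,0,0,0.25],[-0.1,0,0,0.25],[-0.1,0,0,0.25],[-0.05,0,0,0.12],[0,0,0,0],[0,0,0,0]]]'
cat >> h.py <<'E'
def tq(L=104):
    s=sense();y=np.radians(s["tcp_rot"][2]);h=np.array([np.sin(y),-np.cos(y)]);X=np.array([np.cos(y),np.sin(y)])
    e=s["tool_pos"][:2]-L*h;F=s["ft_force"];st();print("eye",e.round(2),"Fx_tool",(F[:2]@X).round(2),"Fy_tool",(F[:2]@h).round(2),"yaw",round(s["tcp_rot"][2],2))
E
python3 -c "
from h import *
tq()"
```

```text
time: 28.22
tool_pos: [505.5, -33.4, 96.5]
tcp_rot: [178.5, 2.2, -32.8]
ft_force: [-3.3, -2.3, 3.0]
finger_gap: 17.8
t 28.22 pos [505.5 -33.4  96.5] rot [178.55   2.2  -32.85] F [-3.3 -2.3  3. ] M [0.22 0.29 0.4 ] gap 17.8
eye [561.93  54.  ] Fx_tool -1.53 Fy_tool 3.77 yaw -32.85
```

```bash
sed -i 's/^    e=s\["tool_pos"\]\[:2\]-L\*h;F=s\["ft_force"\];/&print("T",round(s["wrist_torque"][2]+L\/1000*(F[:2]@X),3),end=" ");/' h.py
python3 - <<'E'
from h import *
tq()
t=snapshot("top");crop(t,265,200,50,50,14,"h1")
E
```

```text
T 0.237 t 28.22 pos [505.5 -33.4  96.5] rot [178.55   2.2  -32.85] F [-3.3 -2.3  3. ] M [0.22 0.29 0.4 ] gap 17.8
eye [561.93  54.  ] Fx_tool -1.53 Fy_tool 3.77 yaw -32.85
```

View pics/h1.png

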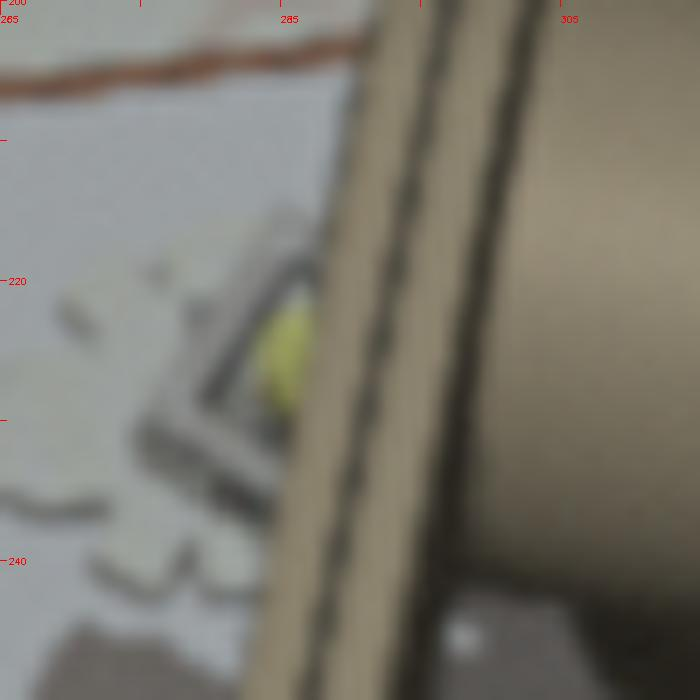

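```bash
python3 -m pendant '[[[-0.05,0.03,0,0.12],[-0.1,0.03,-0.02,0.25],[-0.1,0,0,0.25],[-0.1,0,0,0.25],[-0.1,0,0,0.25],[-0.1,0,0,0.25],[-0.1,0,0,0.25],[-0.05,0,0,0.12],[0,0,0,0],[0,0,0,0]]]'
python3 -c "
from h import *
tq()"
```

```text
time: 29.1
tool_pos: [492.6, -23.6, 97.2]
tcp_rot: [178.3, 2.0, -41.7]
ft_force: [-2.2, 0.1, 2.0]
finger_gap: 17.8
T 0.192 t 29.1 pos [492.6 -23.6  97.2] rot [178.35   2.03 -41.66] F [-2.2  0.1  2. ] M [0.49 0.11 0.37] gap 17.8
eye [561.7   54.11] Fx_tool -1.74 Fy_tool 1.39 yaw -41.66
```

```bash
python3 -m pendant '[[[-0.05,0.01,0.02,0.12],[-0.1,0.01,0.02,0.25],[-0.1,0,0,0.25],[-0.1,0,0,0.25],[-0.1,0,0,0.25],[-0.1,0,0,0.25],[-0.05,0,0,0.12],[0,0,0,0],[0,0,0,0],[0,0,0,0]]]'
python3 -c "
from h import *
tq()"
```

```text
time: 29.93
tool_pos: [482.8, -13.8, 97.2]
tcp_rot: [178.1, 1.8, -49.2]
ft_force: [-3.2, 0.6, 3.2]
finger_gap: 17.5
T 0.256 t 29.93 pos [482.8 -13.8  97.2] rot [178.14   1.83 -49.2 ] F [-3.2  0.6  3.2] M [0.77 0.19 0.52] gap 17.5
eye [561.57  54.11] Fx_tool -2.51 Fy_tool 2.04 yaw -49.2
```

```bash
python3 -m pendant '[[[-0.06,0.01,0,0.15],[-0.06,0.01,0,0.15],[-0.06,0,0,0.15],[-0.06,0,0,0.15],[-0.06,0,0,0.15],[-0.06,0,0,0.15],[0,0,0,0],[0,0,0,0],[0,0,0,0],[0,0,0,0]]]'
python3 -c "
from h import *
tq()"
```

```text
time: 30.77
tool_pos: [477.6, -7.4, 97.3]
tcp_rot: [178.0, 1.7, -53.8]
ft_force: [-3.1, 2.1, 3.1]
finger_gap: 17.5
T 0.155 t 30.77 pos [477.6  -7.4  97.3] rot [178.05   1.72 -53.75] F [-3.1  2.1  3.1] M [0.81 0.09 0.53] gap 17.5
eye [561.5   54.11] Fx_tool -3.56 Fy_tool 1.23 yaw -53.75
```

```bash
python3 -m pendant '[[[-0.08,0.01,0,0.15],[-0.07,0.01,0,0.15],[-0.07,0,0,0.15],[-0.07,0,0,0.15],[-0.07,0,0,0.15],[0,0,0,0],[0,0,0,0],[0,0,0,0],[0,0,0,0],[0,0,0,0]]]'
python3 -c "
from h import *
tq()"
```

```text
time: 31.6
tool_pos: [473.5, -1.3, 97.7]
tcp_rot: [178.0, 1.5, -57.6]
ft_force: [-1.1, 2.0, 0.2]
finger_gap: 17.9
T 0.249 t 31.6 pos [473.5  -1.3  97.7] rot [178.01   1.52 -57.58] F [-1.1  2.   0.2] M [ 0.78 -0.09  0.48] gap 17.9
eye [561.27  54.46] Fx_tool -2.26 Fy_tool -0.18 yaw -57.58
```

```bash
python3 -m pendant '[[[-0.07,0,0.03,0.15],[-0.07,0,0.02,0.15],[-0.07,0,0,0.15],[-0.07,0,0,0.15],[-0.07,0,0,0.15],[0,0,0,0],[0,0,0,0],[0,0,0,0],[0,0,0,0],[0,0,0,0]]]'
python3 -c "
from h import *
tq()"
```

```text
time: 32.43
tool_pos: [469.8, 4.9, 97.4]
tcp_rot: [177.9, 1.3, -61.4]
ft_force: [-2.1, 2.7, 3.3]
finger_gap: 18.0
T 0.059 t 32.43 pos [469.8   4.9  97.4] rot [177.93   1.32 -61.42] F [-2.1  2.7  3.3] M [ 0.69 -0.16  0.41] gap 18.0
eye [561.08  54.66] Fx_tool -3.36 Fy_tool 0.52 yaw -61.42
```

Run:
```python
from h import *
t=snapshot("top");crop(t,240,195,70,60,11,"h1")
t=snapshot("side");crop(t,260,170,110,90,7,"h2")
tq()
```

```text
T 0.26 t 32.53 pos [469.8   4.9  97.4] rot [177.93   1.32 -61.42] F [-2.2  0.9  1.8] M [ 0.74 -0.04  0.45] gap 17.7
eye [561.09  54.66] Fx_tool -1.84 Fy_tool 1.56 yaw -61.42
```

View pics/h1.png

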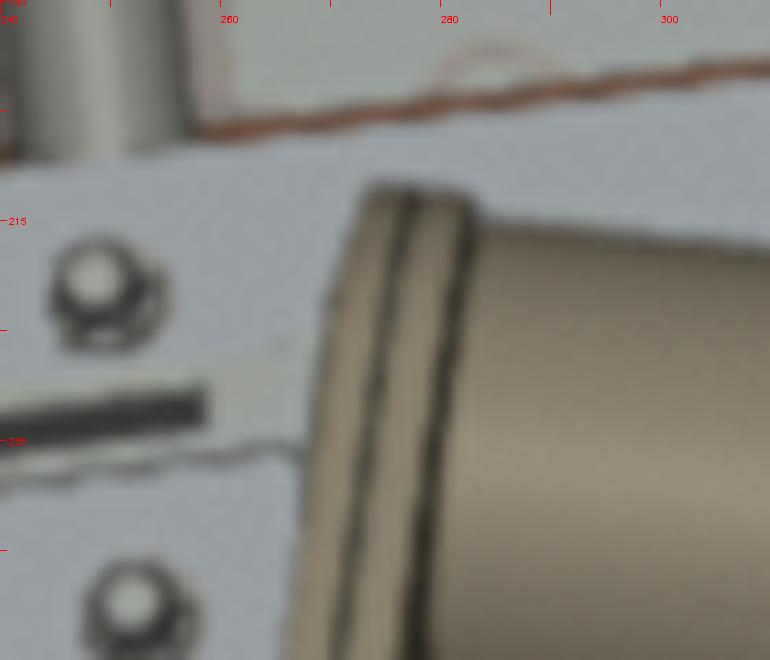

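View pics/h2.png

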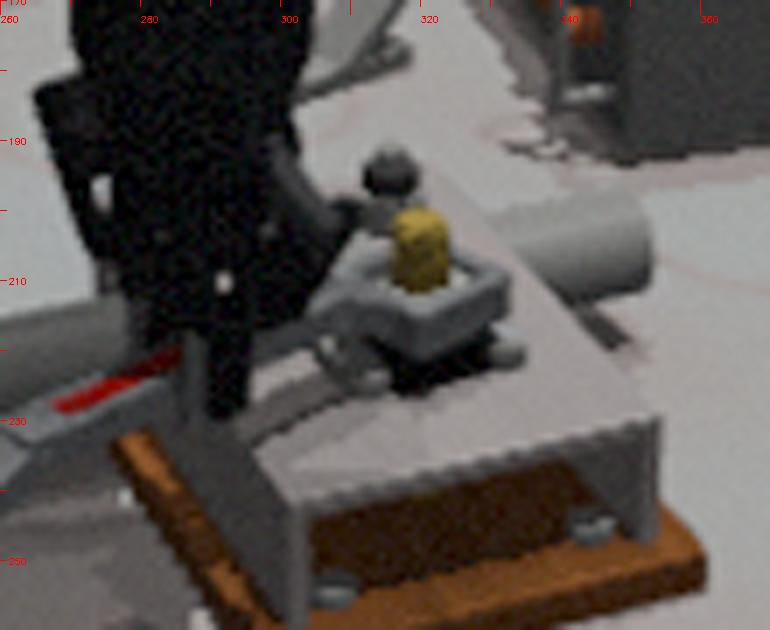

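```bash
python3 -m pendant '[[[-0.08,0.01,0.02,0.15],[-0.07,0,0,0.15],[-0.07,0,0,0.15],[0,0,0,0],[0,0,0,0],[0,0,0,0],[0,0,0,0],[0,0,0,0],[0,0,0,0],[0,0,0,0]]]'
python3 -c "
from h import *
tq()"
```

```text
time: 33.37
tool_pos: [467.7, 8.8, 97.4]
tcp_rot: [177.9, 1.2, -63.7]
ft_force: [-2.1, 1.2, 2.9]
finger_gap: 18.0
T 0.173 t 33.37 pos [467.7   8.8  97.4] rot [177.92   1.19 -63.73] F [-2.1  1.2  2.9] M [ 0.64 -0.11  0.38] gap 18.0
eye [561.    54.86] Fx_tool -1.98 Fy_tool 1.39 yaw -63.73
```

```bash
python3 -m pendant '[[[-0.08,0.01,0.01,0.15],[-0.07,0,0,0.15],[-0.07,0,0,0.15],[-0.07,0,0,0.15],[0,0,0,0],[0,0,0,0],[0,0,0,0],[0,0,0,0],[0,0,0,0],[0,0,0,0]]]'
python3 -c "
from h import *
tq()"
```

```text
time: 34.2
tool_pos: [465.3, 14.1, 97.5]
tcp_rot: [177.9, 1.0, -66.8]
ft_force: [-0.8, 0.8, 3.3]
finger_gap: 17.6
T 0.217 t 34.2 pos [465.3  14.1  97.5] rot [177.91   1.01 -66.8 ] F [-0.8  0.8  3.3] M [ 0.51 -0.24  0.33] gap 17.6
eye [560.92  55.08] Fx_tool -1.07 Fy_tool 0.38 yaw -66.8
```

```bash
python3 -m pendant '[[[-0.07,0,0.01,0.15],[-0.07,0,0,0.15],[-0.07,0,0,0.15],[-0.07,0,0,0.15],[0,0,0,0],[0,0,0,0],[0,0,0,0],[0,0,0,0],[0,0,0,0],[0,0,0,0]]]'
python3 - <<'E'
from h import *
tq()
t=snapshot("top");crop(t,215,195,70,60,11,"h1")
E
```

```text
time: 35.03
tool_pos: [463.3, 19.3, 97.5]
tcp_rot: [177.9, 0.8, -69.8]
ft_force: [-0.9, 0.3, 3.3]
finger_gap: 17.5
T 0.367 t 35.03 pos [463.3  19.3  97.5] rot [177.87   0.83 -69.84] F [-0.9  0.3  3.3] M [ 0.39 -0.34  0.43] gap 17.5
eye [560.91  55.17] Fx_tool -0.58 Fy_tool 0.69 yaw -69.84
```

View pics/h1.png

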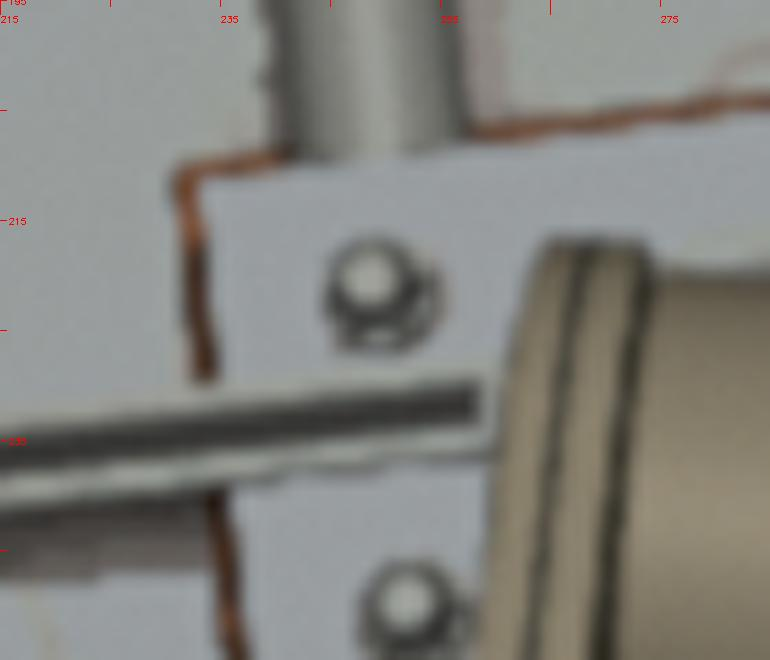

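```bash
python3 -m pendant '[[[-0.07,0,0.01,0.15],[-0.07,0,0,0.15],[-0.07,0,0,0.15],[0,0,0,0],[0,0,0,0],[0,0,0,0],[0,0,0,0],[0,0,0,0],[0,0,0,0],[0,0,0,0]]]'
python3 - <<'E'
from h import *
tq()
E
```

```text
time: 35.92
tool_pos: [461.8, 23.4, 97.5]
tcp_rot: [177.8, 0.7, -72.1]
ft_force: [-2.4, -0.8, 2.6]
finger_gap: 17.7
T 0.383 t 35.92 pos [461.8  23.4  97.5] rot [177.85   0.71 -72.14] F [-2.4 -0.8  2.6] M [ 0.33 -0.32  0.38] gap 17.7
eye [560.82  55.32] Fx_tool 0.01 Fy_tool 2.5 yaw -72.14
```

```bash
python3 -m pendant '[[[-0.07,0.01,0.01,0.15],[-0.07,0,0,0.15],[-0.07,0,0,0.15],[0,0,0,0],[0,0,0,0],[0,0,0,0],[0,0,0,0],[0,0,0,0],[0,0,0,0],[0,0,0,0]]]'
python3 - <<'E'
from h import *
tq()
t=snapshot("top");crop(t,215,195,70,60,11,"h1")
E
```

```text
time: 36.75
tool_pos: [460.8, 27.0, 97.6]
tcp_rot: [177.9, 0.5, -74.4]
ft_force: [-1.5, -2.3, 2.3]
finger_gap: 17.7
T 0.857 t 36.75 pos [460.8  27.   97.6] rot [177.86   0.51 -74.37] F [-1.5 -2.3  2.3] M [ 0.07 -0.4   0.67] gap 17.7
eye [560.91  55.01] Fx_tool 1.84 Fy_tool 2.04 yaw -74.37
```

View pics/h1.png

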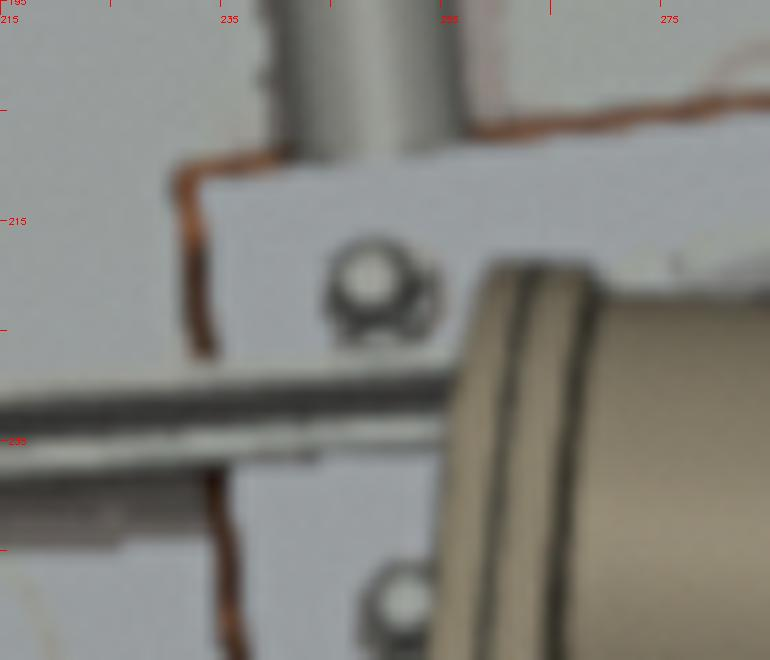

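```bash
python3 -m pendant '[[[-0.07,0.01,0.01,0.15],[-0.07,0,0,0.15],[0,0,0,0],[0,0,0,0],[0,0,0,0],[0,0,0,0],[0,0,0,0],[0,0,0,0],[0,0,0,0],[0,0,0,0]]]'
python3 - <<'E'
from h import *
for i in range(3):
    tq(); snapshot("top")
E
```

```text
time: 37.63
tool_pos: [460.1, 29.2, 97.6]
tcp_rot: [177.9, 0.4, -75.8]
ft_force: [-0.7, -2.1, 2.0]
finger_gap: 18.0
T 1.11 t 37.63 pos [460.1  29.2  97.6] rot [177.87   0.35 -75.84] F [-0.7 -2.1  2. ] M [-0.11 -0.48  0.92] gap 18.0
eye [560.96  54.63] Fx_tool 1.86 Fy_tool 1.15 yaw -75.84
T 1.252 t 37.68 pos [460.2  29.2  97.6] rot [177.88   0.35 -75.84] F [ 0.  -3.5  1.8] M [-0.13 -0.54  0.9 ] gap 17.7
eye [561.    54.64] Fx_tool 3.35 Fy_tool 0.84 yaw -75.84
T 1.19 t 37.73 pos [460.1  29.2  97.6] rot [177.87   0.35 -75.84] F [-0.4 -2.7  2. ] M [-0.15 -0.47  0.93] gap 17.7
eye [560.97  54.63] Fx_tool 2.5 Fy_tool 1.07 yaw -75.84
```

```bash
python3 -m pendant '[[[-0.06,0,0,0.13],[-0.05,0,0,0.1],[0,0,0,0],[0,0,0,0],[0,0,0,0],[0,0,0,0],[0,0,0,0],[0,0,0,0],[0,0,0,0],[0,0,0,0]]]'
python3 - <<'E'
from h import *
for i in range(3):
    tq(); t=snapshot("top")
crop(t,215,195,90,60,8,"h1")
t=snapshot("side");crop(t,260,170,110,90,7,"h2")
E
```

```text
time: 38.62
tool_pos: [459.5, 31.3, 97.8]
tcp_rot: [177.9, 0.3, -77.0]
ft_force: [-0.4, -3.4, 2.5]
finger_gap: 17.7
T 1.283 t 38.62 pos [459.5  31.3  97.8] rot [177.85   0.27 -77.  ] F [-0.4 -3.4  2.5] M [-0.26 -0.45  0.95] gap 17.7
eye [560.83  54.71] Fx_tool 3.22 Fy_tool 1.2 yaw -77.0
T 1.285 t 38.67 pos [459.5  31.3  97.8] rot [177.86   0.27 -76.99] F [-0.9 -3.3  2.6] M [-0.24 -0.4   0.97] gap 17.5
eye [560.86  54.71] Fx_tool 3.05 Fy_tool 1.63 yaw -76.99
T 1.296 t 38.72 pos [459.5  31.3  97.8] rot [177.85   0.27 -76.99] F [-1.8 -3.1  3. ] M [-0.29 -0.39  1.02] gap 17.6
eye [560.85  54.67] Fx_tool 2.64 Fy_tool 2.5 yaw -76.99
```

View pics/h2.png

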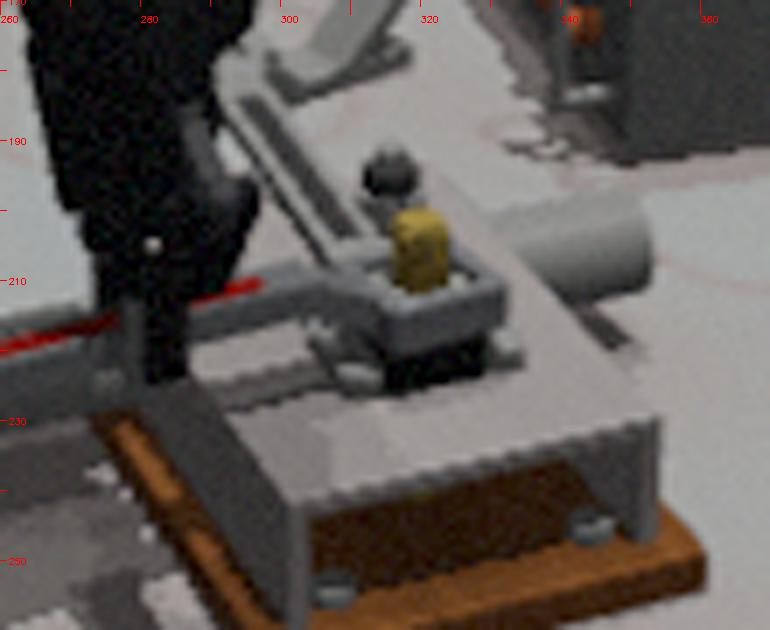

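```bash
python3 -m pendant '[[[-0.06,0,0.01,0.12],[-0.05,0,0,0.1],[0,0,0,0],[0,0,0,0],[0,0,0,0],[0,0,0,0],[0,0,0,0],[0,0,0,0],[0,0,0,0],[0,0,0,0]]]'
python3 - <<'E'
from h import *
for i in range(3):
    tq(); t=snapshot("top")
E
```

```text
time: 39.65
tool_pos: [459.2, 32.6, 97.7]
tcp_rot: [177.8, 0.1, -78.0]
ft_force: [0.2, -4.2, 3.2]
finger_gap: 17.8
T 1.676 t 39.65 pos [459.2  32.6  97.7] rot [ 1.7784e+02  1.0000e-01 -7.8040e+01] F [ 0.2 -4.2  3.2] M [-0.32 -0.47  1.24] gap 17.8
eye [560.93  54.12] Fx_tool 4.17 Fy_tool 0.69 yaw -78.04
T 1.486 t 39.7 pos [459.2  32.6  97.7] rot [ 1.7784e+02  1.0000e-01 -7.8040e+01] F [-0.8 -3.2  2.8] M [-0.3  -0.46  1.18] gap 17.8
eye [560.92  54.15] Fx_tool 2.94 Fy_tool 1.46 yaw -78.04
T 1.641 t 39.75 pos [459.2  32.6  97.7] rot [ 1.7785e+02  1.0000e-01 -7.8040e+01] F [-0.5 -4.3  2.7] M [-0.32 -0.37  1.22] gap 17.5
eye [560.94  54.14] Fx_tool 4.07 Fy_tool 1.39 yaw -78.04
```

```bash
python3 -m pendant '[[[0.06,0,0,-0.14],[0.06,0,0,-0.14],[0.06,0,0,-0.14],[0.04,0,0,-0.1],[0,0,0,0],[0,0,0,0],[0,0,0,0],[0,0,0,0],[0,0,0,0],[0,0,0,0]]]'
python3 - <<'E'
from h import *
for i in range(2):
    tq(); t=snapshot("top")
E
```

```text
time: 40.63
tool_pos: [460.2, 29.0, 97.5]
tcp_rot: [177.9, 0.4, -75.5]
ft_force: [0.8, -1.9, 2.8]
finger_gap: 18.0
T 0.977 t 40.63 pos [460.2  29.   97.5] rot [177.88   0.36 -75.52] F [ 0.8 -1.9  2.8] M [-0.03 -0.48  0.77] gap 18.0
eye [560.88  55.01] Fx_tool 1.99 Fy_tool -0.3 yaw -75.52
T 0.91 t 40.68 pos [460.2  29.   97.5] rot [177.88   0.35 -75.51] F [-0.6 -1.9  2.8] M [ 0.03 -0.49  0.74] gap 17.8
eye [560.86  55.01] Fx_tool 1.67 Fy_tool 1.07 yaw -75.51
```

```bash
python3 -m pendant '[[[0.06,0,0,-0.14],[0.06,0,0,-0.14],[0.06,0,0,-0.14],[0.06,0,0,-0.14],[0.03,0,0,-0.07],[0,0,0,0],[0,0,0,0],[0,0,0,0],[0,0,0,0],[0,0,0,0]]]'
python3 - <<'E'
from h import *
for i in range(2):
    tq(); t=snapshot("top")
E
```

```text
time: 41.57
tool_pos: [461.5, 24.4, 97.4]
tcp_rot: [177.9, 0.6, -72.4]
ft_force: [-1.8, -0.0, 2.9]
finger_gap: 17.7
T 0.106 t 41.57 pos [461.5  24.4  97.4] rot [177.92   0.63 -72.43] F [-1.8 -0.   2.9] M [ 0.24 -0.39  0.16] gap 17.7
eye [560.69  55.78] Fx_tool -0.5 Fy_tool 1.71 yaw -72.43
T 0.173 t 41.62 pos [461.5  24.3  97.4] rot [177.92   0.63 -72.44] F [-0.9  0.1  2.5] M [ 0.28 -0.45  0.21] gap 18.0
eye [560.7   55.73] Fx_tool -0.34 Fy_tool 0.84 yaw -72.44
```

```bash
python3 -m pendant '[[[0,0.02,-0.05,0],[0,0.02,-0.1,0],[0,0.01,-0.1,0],[0,0.01,-0.15,0],[0,0.01,-0.15,0],[0,0,-0.1,0],[0,0,0,0],[0,0,0,0],[0,0,0,0],[0,0,0,0]]]'
python3 - <<'E'
from h import *
tq()
t=snapshot("side");crop(t,260,170,110,90,7,"h2")
E
```

```text
time: 42.5
tool_pos: [461.9, 24.8, 103.1]
tcp_rot: [178.1, 0.6, -72.4]
ft_force: [5.5, -0.1, -3.6]
finger_gap: 18.0
T 0.305 t 42.5 pos [461.9  24.8 103.1] rot [178.11   0.63 -72.43] F [ 5.5 -0.1 -3.6] M [ 0.08 -0.71  0.13] gap 18.0
eye [561.01  56.17] Fx_tool 1.73 Fy_tool -5.23 yaw -72.43
```

View pics/h2.png

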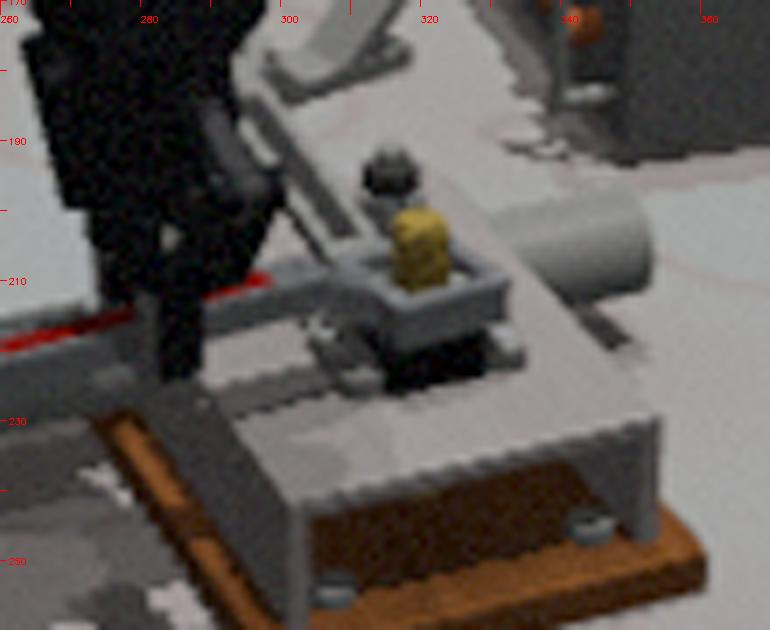

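```bash
python3 -m pendant '[[[0.01,-0.06,-0.05,0],[0,-0.02,-0.1,0],[0,0,-0.15,0],[0,0,-0.15,0],[0,0,-0.15,0],[0,0,-0.1,0],[0,0,0,0],[0,0,0,0],[0,0,0,0],[0,0,0,0]]]'
python3 - <<'E'
from h import *
tq()
t=snapshot("side");crop(t,260,170,110,90,7,"h2")
E
```

```text
time: 43.38
tool_pos: [461.0, 25.3, 112.6]
tcp_rot: [177.7, 0.8, -72.5]
ft_force: [1.6, -0.3, -2.1]
finger_gap: 17.7
T 0.044 t 43.38 pos [461.   25.3 112.6] rot [177.69   0.78 -72.47] F [ 1.6 -0.3 -2.1] M [ 0.03 -0.25 -0.04] gap 17.7
eye [560.15  56.66] Fx_tool 0.76 Fy_tool -1.46 yaw -72.47
```

View pics/h2.png

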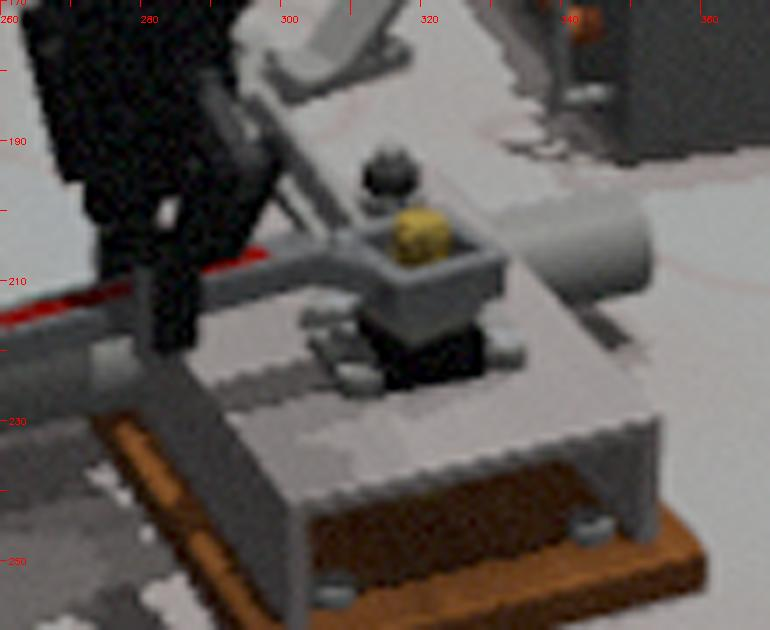

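```bash
python3 -m pendant '[[[0,0.01,-0.15,0],[0,0.01,-0.25,0],[0,0.01,-0.3,0],[0,0.01,-0.35,0],[0,0.01,-0.4,0],[0,0.01,-0.4,0],[0,0.01,-0.3,0],[0,0,-0.1,0],[0,0,0,0],[0,0,0,0]]]'
python3 - <<'E'
from h import *
tq()
t=snapshot("side");crop(t,220,150,150,110,5,"h2")
plan(440,-275,120,7.7)
E
```

```text
time: 44.27
tool_pos: [461.7, 24.7, 164.0]
tcp_rot: [177.7, 0.7, -72.5]
ft_force: [-0.0, 0.2, -2.6]
finger_gap: 17.5
T 0.025 t 44.27 pos [461.7  24.7 164. ] rot [177.73   0.74 -72.47] F [-0.   0.2 -2.6] M [-0.03 -0.02  0.05] gap 17.5
eye [560.89  55.99] Fx_tool -0.23 Fy_tool -0.05 yaw -72.47
t 44.32 pos [461.7  24.7 163.9] rot [177.72   0.75 -72.47] d [ -21.7 -299.7  -43.9] da 80.17 n 18 F [-0.1  0.3 -2.1] M [-0.01 -0.04 -0.01] gap 17.8
[[[0.776,0.308,0.122,-0.972],[0.749,0.368,0.122,-0.972],[0.718,0.425,0.122,-0.972],[0.683,0.479,0.122,-0.972],[0.644,0.531,0.122,-0.972],[0.601,0.579,0.122,-0.972],[0.554,0.624,0.122,-0.972],[0.504,0.665,0.122,-0.972],[0.451,0.702,0.122,-0.972],[0.395,0.735,0.122,-0.972]]]
[[[0.337,0.764,0.122,-0.972],[0.276,0.788,0.122,-0.972],[0.214,0.807,0.122,-0.972],[0.151,0.821,0.122,-0.972],[0.087,0.83,0.122,-0.972],[0.022,0.834,0.122,-0.972],[-0.043,0.833,0.122,-0.972],[-0.107,0.828,0.122,-0.972],[0,0,0,0],[0,0,0,0]]]
```

View pics/h2.png

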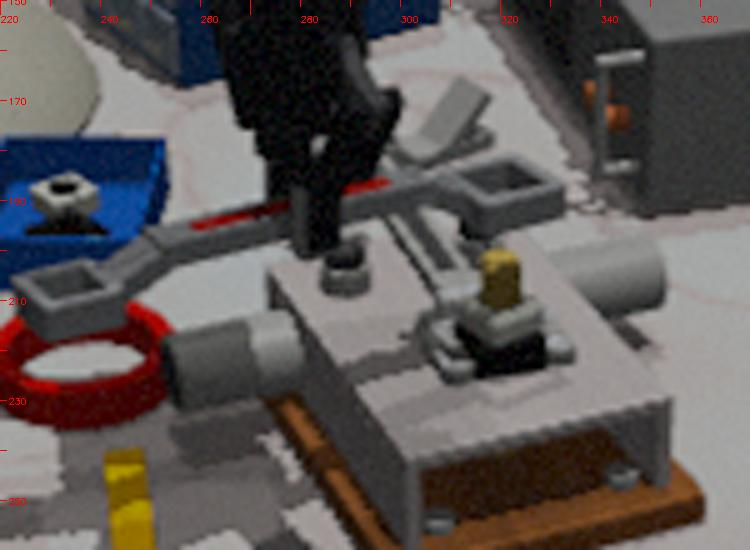

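```bash
python3 -m pendant '[[[0.75,0.3,-0.03,-0.9],[0.74,0.36,-0.03,-0.95],[0.71,0.42,-0.03,-0.95],[0.68,0.48,-0.03,-0.95],[0.64,0.53,0,-0.95],[0.6,0.58,0,-0.95],[0.55,0.62,0,-0.95],[0.5,0.66,0,-0.95],[0.45,0.7,0,-0.95],[0.4,0.73,0,-0.95]]]'
python3 - <<'E'
from h import *
plan(440,-275,90,7.7)
E
```

```text
time: 45.15
tool_pos: [446.5, -143.3, 161.0]
tcp_rot: [178.9, 2.7, -26.9]
ft_force: [0.7, 0.6, -2.6]
finger_gap: 17.7
t 45.15 pos [ 446.5 -143.3  161. ] rot [178.91   2.67 -26.94] d [  -6.5 -131.7  -71. ] da 34.64 n 8 F [ 0.7  0.6 -2.6] M [-0.01 -0.01  0.01] gap 17.7
[[[0.337,0.752,0.444,-0.945],[0.279,0.775,0.444,-0.945],[0.22,0.794,0.444,-0.945],[0.159,0.808,0.444,-0.945],[0.097,0.818,0.444,-0.945],[0.035,0.823,0.444,-0.945],[-0.027,0.824,0.444,-0.945],[-0.089,0.819,0.444,-0.945],[0,0,0,0],[0,0,0,0]]]
```

```bash
python3 -m pendant '[[[0.33,0.75,0.35,-0.9],[0.28,0.77,0.4,-0.9],[0.22,0.79,0.4,-0.9],[0.16,0.8,0.4,-0.9],[0.1,0.8,0.4,-0.9],[0.04,0.7,0.4,-0.9],[0,0.6,0.3,-0.8],[0,0.4,0.2,-0.5],[0,0,0,0],[0,0,0,0]]]'
python3 - <<'E'
from h import *
plan(440,-275,20,7.7)
t=snapshot("side");crop(t,230,220,170,150,4,"h2")
E
```

```text
time: 45.98
tool_pos: [435.1, -265.9, 95.6]
tcp_rot: [-179.2, 3.2, 5.4]
ft_force: [-0.3, -0.1, -2.1]
finger_gap: 17.6
t 45.98 pos [ 435.1 -265.9   95.6] rot [-179.21    3.2     5.4 ] d [  4.9  -9.1 -75.6] da 2.3 n 4 F [-0.3 -0.1 -2.1] M [-0.03 -0.03 -0.04] gap 17.6
[[[0.051,0.12,0.945,-0.126],[0.049,0.12,0.945,-0.126],[0.048,0.121,0.945,-0.126],[0.047,0.121,0.945,-0.126],[0,0,0,0],[0,0,0,0],[0,0,0,0],[0,0,0,0],[0,0,0,0],[0,0,0,0]]]
```

View pics/h2.png

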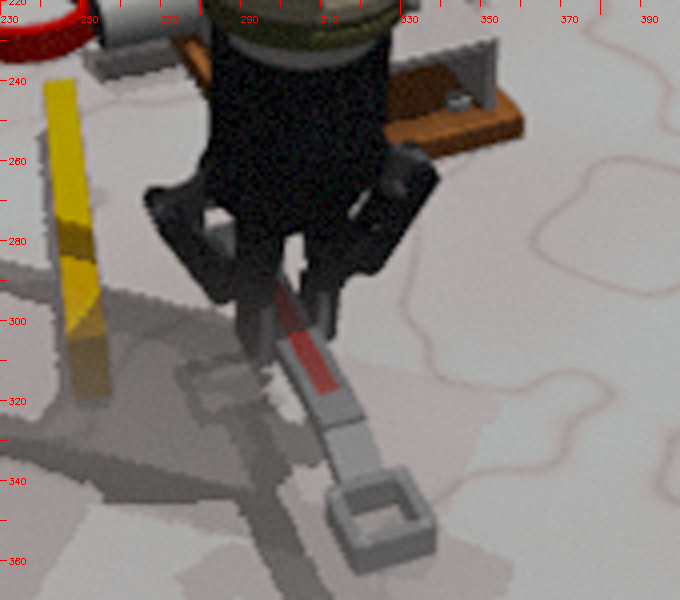

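```bash
python3 -m pendant '[[[0.1,0.15,0.4,-0.1],[0.1,0.15,0.5,-0.1],[0.1,0.15,0.5,-0.1],[0.08,0.12,0.5,-0.1],[0.05,0.1,0.5,0],[0.05,0,0.5,0],[0.05,0,0.4,0],[0,0,0.2,0],[0,0,0,0],[0,0,0,0]]]'
python3 -c "
from h import *
plan(440,-280,6,7.7)"
```

```text
time: 46.87
tool_pos: [443.8, -275.1, 16.0]
tcp_rot: [-179.0, 3.2, 7.4]
ft_force: [-0.4, 0.4, -2.5]
finger_gap: 17.9
t 46.87 pos [ 443.8 -275.1   16. ] rot [-178.99    3.25    7.39] d [ -3.8  -4.9 -10. ] da 0.31 n 1 F [-0.4  0.4 -2.5] M [-0.06 -0.04  0.01] gap 17.9
[[[-0.219,0.22,0.501,-0.068],[0,0,0,0],[0,0,0,0],[0,0,0,0],[0,0,0,0],[0,0,0,0],[0,0,0,0],[0,0,0,0],[0,0,0,0],[0,0,0,0]]]
```

```bash
python3 -m pendant '[[[0,0.05,0.1,0],[0,0.05,0.1,0],[0,0,0.1,0],[0,0,0.08,0],[0,0,0.05,0],[0,0,0,0],[0,0,0,0],[0,0,0,0],[0,0,0,0],[0,0,0,0]]]'
python3 -c "
from h import *
st()"
```

```text
time: 47.7
tool_pos: [445.2, -278.5, 9.3]
tcp_rot: [-179.2, 3.1, 7.4]
ft_force: [0.7, -1.2, -3.0]
finger_gap: 17.5
t 47.7 pos [ 445.2 -278.5    9.3] rot [-179.18    3.05    7.37] F [ 0.7 -1.2 -3. ] M [-0.03 -0.11  0.03] gap 17.5
```

```bash
python3 -m pendant '[[[0,0,0.06,0],[0,0,0.06,0],[0,0,0.06,0],[0,0,0.06,0],[0,0,0.04,0],[0,0,0,0],[0,0,0,0],[0,0,0,0],[0,0,0,0],[0,0,0,0]]]'
python3 -c "
from h import *
st()"
```

```text
time: 48.53
tool_pos: [445.6, -278.8, 6.6]
tcp_rot: [-179.2, 3.0, 7.4]
ft_force: [-1.0, 1.3, 0.4]
finger_gap: 17.9
t 48.53 pos [ 445.6 -278.8    6.6] rot [-179.2     3.05    7.39] F [-1.   1.3  0.4] M [0.15 0.17 0.01] gap 17.9
```

```bash
python3 -m pendant '[[[0,0,0.05,0],[0,0,0.05,0],[0,0,0,0],[0,0,0,0],[0,0,0,0],[0,0,0,0],[0,0,0,0],[0,0,0,0],[0,0,0,0],[0,0,0,0]]]' 0.1
python3 -c "
from h import *
st()"
python3 -m pendant '[[[0,0,-0.1,0],[0,0,-0.3,0],[0,0,-0.6,0],[0,0,-0.8,0],[0,0,-0.9,0],[0,0,-0.9,0],[0,0,-0.9,0],[0,0,-0.9,0],[0,0,-0.5,0],[0,0,-0.2,0]]]'
python3 - <<'E'
from h import *
st()
t=snapshot("side");crop(t,230,130,200,150,4,"i1");crop(t,250,250,150,150,5,"i2")
t=snapshot("top");crop(t,215,180,200,140,4,"i3")
E
```

```text
time: 49.37
tool_pos: [446.5, -279.6, 5.2]
tcp_rot: [-179.3, 2.9, 7.4]
ft_force: [0.6, -0.0, -0.2]
finger_gap: 47.0
t 49.37 pos [ 446.5 -279.6    5.2] rot [-179.29    2.94    7.38] F [ 0.6 -0.  -0.2] M [ 0.02 -0.05 -0.  ] gap 47.0
time: 50.2
tool_pos: [452.8, -279.8, 138.7]
tcp_rot: [-179.3, 2.9, 7.4]
ft_force: [-0.1, -0.8, -0.2]
finger_gap: 47.1
t 50.2 pos [ 452.8 -279.8  138.7] rot [-179.3     2.93    7.38] F [-0.1 -0.8 -0.2] M [ 0.02  0.   -0.08] gap 47.1
```

View pics/i1.png

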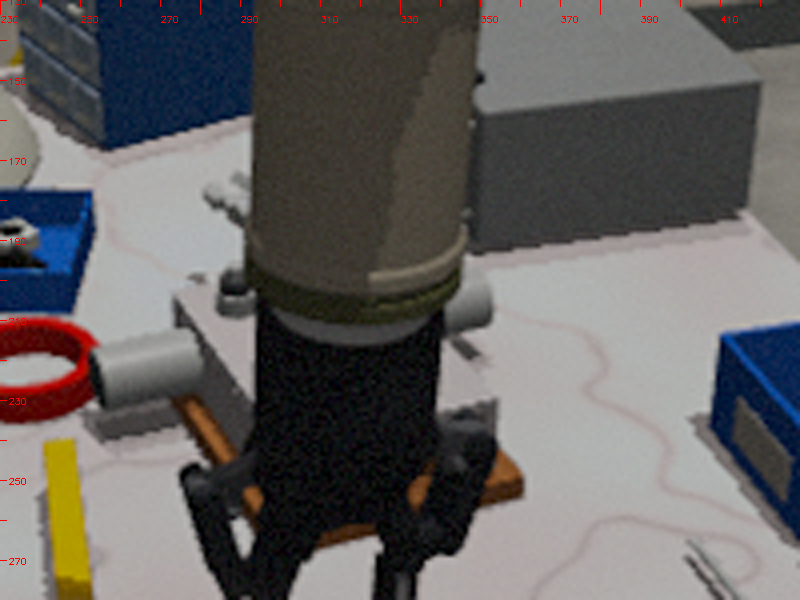

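View pics/i2.png

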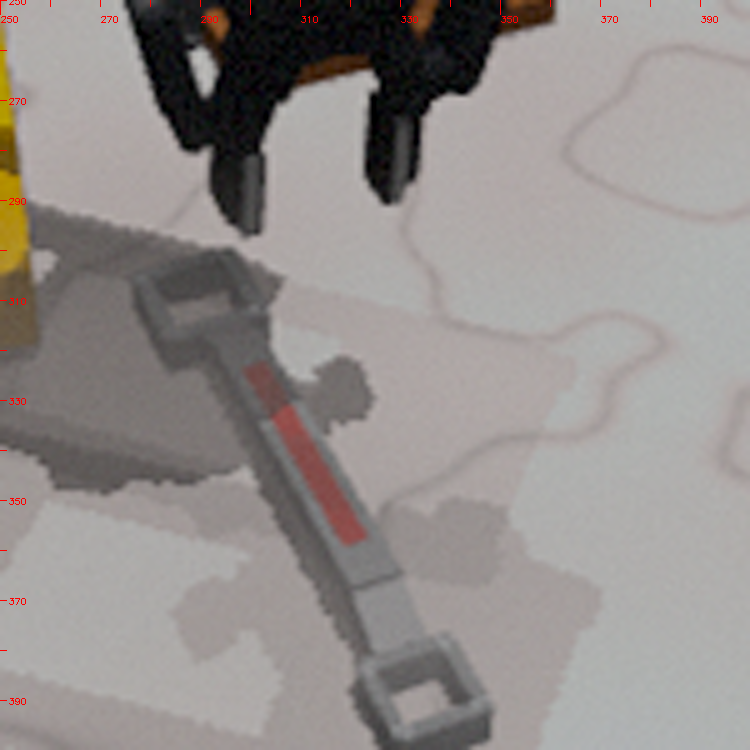

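View pics/i3.png

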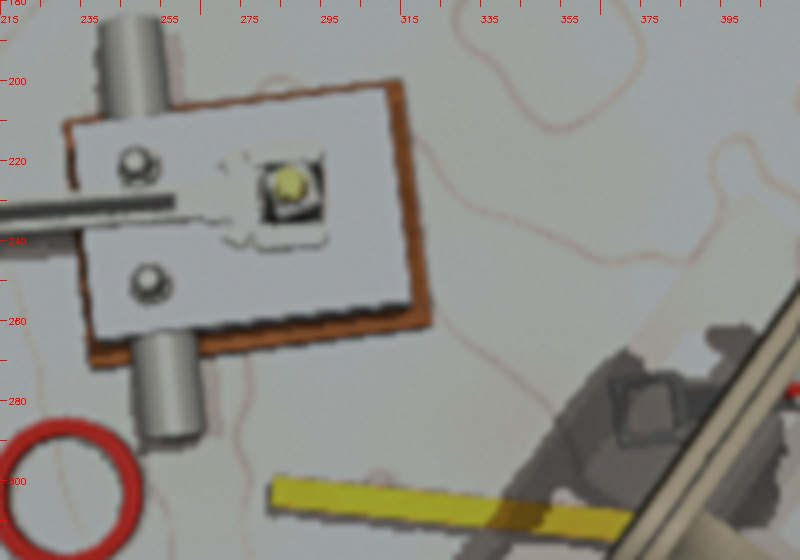

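```bash
python3 - <<'E'
from h import *
t=snapshot("top");cv2.imwrite("pics/fin.png",t[:,:,::-1]);crop(t,245,200,65,55,12,"i4")
E
python3 - <<'E'
from fit import *
run(cv2.imread("pics/fin.png"),"top",272,212,31,32,(-60,-80,-40))
E
```

```text
top -60 [562.08  55.84   2.57 -71.31   0.86] 130.85 [157.  20. 107. 135. 161.  66. 139. 187. 100.  97.  56. 100.]
top -80 [ 5.6201e+02  5.5380e+01  9.0000e-02 -7.3870e+01  8.6000e-01] 137.5 [157.  22. 111. 135. 153.  65. 131. 170. 100.  95.  46.  99.]
top -40 [562.82  56.     5.26 -73.2    1.07] 135.94 [157.  -8.  87. 140. 182.  99. 158. 227. 100.  98. 127. 100.]
```

View pics/i4.png

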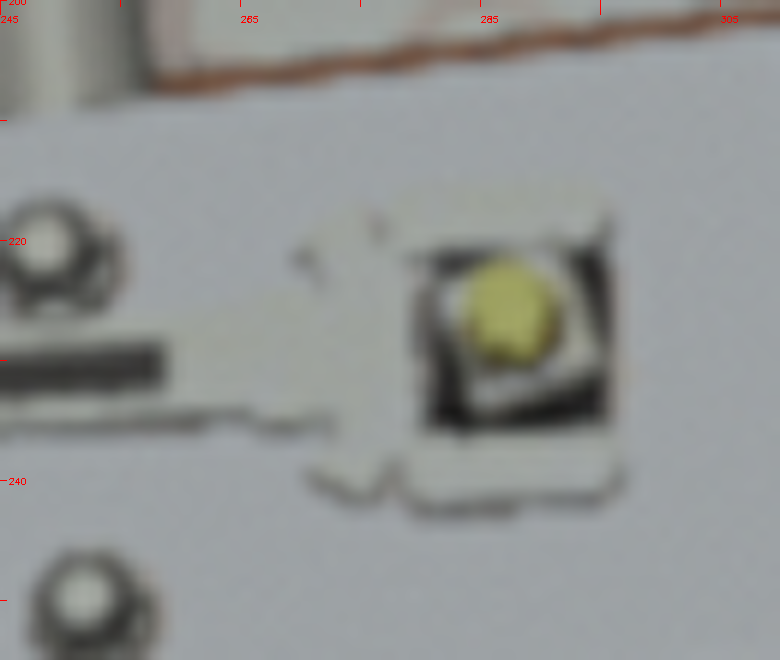

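```bash
python3 -c "
from bench import *
print(sense()['time']); print(hand_in())"
```

```text
50.35
the job is handed in; nothing more can be done
None
```

I finished the job and handed it in at 50.4 s of the 72 s allowed; the hand-in reports no verdict. The judge's own step and force values aren't visible to me.

**What I did:**
- Laid the open spanner flat between the studs and pushed it home on the lower nut.
- Seated the ring spanner on the jam nut and turned it about 53° clockwise, until the open spanner bore on the sleeve.
- Wrist torque readings at the end were about 1.5 to 1.7 N·m, against the 1.5 target and below the 2.1 limit. I then eased the ring back about 6°, lifted it off and laid it on the bench near where it started.

**Last checks from the pictures:**
- **Open spanner:** it looks flat, with its jaw within about 1 to 2 mm of the nut's axis and its handle against the sleeve.
- **Jam nut:** it stands about 1.2 to 1.3 rad from the lower nut, against the 0.77 required.
- **Lower nut:** it has been carried round by only a few degrees.
- **Ring spanner:** it lies flat on its two rings, and the gripper is open and clear of it.
- **Bystanders:** the pictures I took showed none of them moved, though I did not measure this.

**Checks that were uncertain or disagreed:**
- The first jam nut angle fits ranged from about −24° to −28° between the two cameras, and the final fit was rougher.
- The open spanner's dark inlay is not centred on its grip point, so I held it about 15 mm nearer the jaw than planned and placed it by its prong tips instead.
- Much of the torque came off as I eased the ring back. I judged that the nut is not slackened from its final angle only, because I had no torque reading once the ring was off.

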